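Take the repair pile apart and lay it out

ROBOT

A 6-joint arm with a two-finger parallel gripper is mounted at the origin on the work surface. World frame = base frame: x ahead of the robot, y to its left, z up, the work surface at z = 0. Lengths are in m, angles in rad, forces in N, time in s.
With the tool pointing down it reaches from about 0.4 to 0.825 m from the base axis. Payload 7 kg.
Tool frame: the origin (TCP) lies midway between the tips of the shut fingers; the grasp point (between the pads) lies hold_point_z behind it (hold_point_z is the distance from the TCP to the grasp point, in m); z points along the fingers, y is the line along which they close (so a half turn about z gives the same grasp; the last joint's range is limited). The gripper opens to 88 mm and grips with 3 to 60 N. Pads are 19 mm wide; open, the fingers measure 130 mm over their backs; the gripper's body (78 mm by 193 mm) begins 47 mm behind the grasp point.
Start: joints at [-0.824, 0.359, 0.012, 0, -1.224, -0.288], TCP at [0.299, -0.605, 0.227] pointing down, gripper open.
Joint ranges: [-3.07, 3.07], [-1.43, 2.12], [-1.02, 1.25], [-3.03, 1.67], [-3.05, -0], [-3.03, 3.03]. Speed limits (rad/s): [2.39, 2.39, 3.01, 3.14, 3.14, 3.14].

INTERFACE

Orientations are given as [roll, pitch, yaw] about the fixed x, y, z axes, in that order (R = Rz(yaw) Ry(pitch) Rx(roll)).
In Python, from station import * gives the robot as it stands.
- The arm moves only by the tool apply_moves, never from a script. Its argument "steps" is a list of rows, each an object with "translation": the shift along the world's x, y, z scaled (see below), a list of three; "rotation": the turn, a rotation vector about the world's x, y, z scaled (see below), a list of three. A call has exactly 10 rows; each row is the pose to reach, as a shift and turn from the pose commanded when the call began; what a row does not reach only later rows make up. The controller multiplies each number of a shift by 250 mm and each number of a turn by 30 degrees. A row lasts 1/12 s, in which the tool goes at most 41.7 mm and 7.16 degrees, less where a joint would pass 70% of its speed; a pose out of reach is approached as far as the arm can. A call with a number of a shift or a turn outside -1 to 1 is refused whole. A call with a gripper value outside its range is refused whole. "jaw" is the closure, from -1 (fully open) to 1 (shut), so that 0 is half open, set as the call begins (left out, the last holds). The fingers move at their own pace and stop on an object; "newtons" is the grip in N (left out, the last holds). Time passes only in rows, so rows that repeat a pose let the fingers close, or fill a call up. It gives the time, the measured TCP pose, the force, the opening and the grip force at its end, in the units of the state.
- get_state(): the state, without advancing time (a new reading comes with each control period).
- grab_frame(name): name is "side" or "top" or "wrist"; returns the picture (400x640x3 uint8, blue, green, red); there is no depth.
- camera_model(name): a dict with "fx", "fy", "cx", "cy" (pixels), "k1" (the pictures are not rectified: a ray, as slopes to the right and down, at radius r is drawn at 1 + k1 r^2 times it, then the intrinsics apply), "xyz" and "rotation" of the camera in the world. Camera axes: x right, y down, z forward; pixel columns grow to the right and rows downward; lengths in m; the calibration is good to about 2 mm. A picture is of the moment at which its call begins: read the wrist's pose just before it. camera_model takes no time and is no camera call; for the wrist camera it gives the pose at the moment of the call.
- job_done(): hands the job in; it is judged then, once.
The state is a dict: "t": time; "q": joint angles; "qd": joint speeds; "joint_efforts": joint torques, N m; "eef_pos": TCP position; "ee_rot": TCP orientation; "force": force on the tool from outside, world axes, zero at the start; "moment": the same for the moment, N m; "width": finger opening in m; "gripper_force": force on a finger pad.
Only numpy, scipy, OpenCV 4.12 (cv2) and the standard library are available. Lean on these libraries where they do the work, as an engineer would, in place of code of your own. Each camera call takes 0.05 s, during which the arm holds its last target. There are 200 camera calls.

TASK

Take the pile on the counter apart from the top down and set each thing in its place, in this order: the glass jar standing in the middle of the round cork coaster, the round tin in the middle of the white tile, the oblong tin in the middle of the black rubber mat with its long side along the mat's long side, and last of all the sanding block flat on the floor of the grey caddy, lengthwise. Set things down rather than dropping them, keep the jar upright, and leave the yellow scraper and the aluminium stirrer where they lie.

Things in the scene. Friction and masses are not known exactly. Their poses are not given: they have to be found in the camera images.
- glass_jar: Small clear glass jar with a dark metal twist cap, a plain upright cylinder 38 mm in diameter and 52 mm high, about 80 g; starts on top of the pile, standing on the round tin. Origin: centre of its underside; z up along its axis.
- round_tin: Flat round aluminium tin with its lid on, 52 mm in diameter and 22 mm high, about 90 g; starts third from the bottom, on the oblong tin under the jar. Origin: centre of its underside; z up along its axis.
- oblong_tin: Flat oblong steel tin with its lid on, 92 mm long (x) by 58 mm wide (y) by 24 mm high (z), about 180 g; starts second from the bottom, on the sanding block. Origin: centre of its underside.
- sanding_block: Pale wooden sanding block with a cork sole, 124 mm long (x) by 66 mm wide (y) by 32 mm high (z), about 160 g; starts as the bottom of the pile, on the counter. Origin: centre of its underside.
- coaster: Round cork coaster, 90 mm in diameter, 6 mm thick, lying flat. It is fixed to the counter. Origin: centre of its underside, z up. Place of the glass jar.
- tile: Square white ceramic tile, 100 by 100 mm, 8 mm thick, lying flat. It is fixed to the counter. Origin: centre of its underside, z up. Place of the round tin.
- mat: Black rubber mat, oblong, 140 mm long (x) by 100 mm wide (y), 5 mm thick, lying flat. It is fixed to the counter. Origin: centre of its underside, z up. Place of the oblong tin.
- caddy: Grey plastic caddy, an open-topped low box 180 mm long (x) by 140 mm wide (y) and 38 mm high outside, walls 4 mm thick, floor 4 mm thick (its top 4 mm above the counter), empty, no dividers. It is fixed to the counter. Origin: centre of its underside, z up. Place of the sanding block.
- scraper: Yellow plastic putty scraper lying on the counter, 175 mm long (x, blade to +x), handle 24 mm wide and 14 mm high, blade 64 mm wide and 4 mm thick; loose, not to be disturbed. Origin: at counter level under the middle of its length, about 2 mm from it.
- stirrer: Aluminium paint stirrer, a flat strip 264 mm long (x), 24 mm wide, 4 mm thick, lying on the counter; loose, not to be disturbed. Origin: centre of its underside.
Things that resemble listed ones, but are neither listed nor needed, are in the scene too. Leave any green or turquoise look-alike of the oblong_tin alone.

How it is judged:
On the way, in this order (a step that is already met when the one before it is completed fails the run):
1. the glass jar stands on the cork coaster, let go (horizontal distance between glass_jar and coaster below 0.015 m and z of glass_jar in the frame of coaster between 0.003 and 0.01 m and angle between glass_jar's own z axis and vertical below 0.1 rad and contact force between the fingers and glass_jar below 0.05 N and linear speed of glass_jar below 0.02 m/s and angular speed of glass_jar below 0.2 rad/s), for 0.2 s.
2. then the round tin lies on the tile, let go (horizontal distance between round_tin and tile below 0.015 m and z of round_tin in the frame of tile between 0.005 and 0.012 m and angle between round_tin's own z axis and vertical below 0.1 rad and contact force between the fingers and round_tin below 0.05 N and linear speed of round_tin below 0.02 m/s and angular speed of round_tin below 0.2 rad/s), for 0.2 s.
3. then the oblong tin lies lengthwise on the rubber mat, let go (horizontal distance between oblong_tin and mat below 0.015 m and z of oblong_tin in the frame of mat between 0.002 and 0.009 m and angle between oblong_tin's own z axis and vertical below 0.1 rad and angle between the x axis of oblong_tin and the x axis of mat, either way round below 0.26 rad and contact force between the fingers and oblong_tin below 0.05 N and linear speed of oblong_tin below 0.02 m/s and angular speed of oblong_tin below 0.2 rad/s), for 0.2 s.
4. last, the sanding block lies flat in the caddy, let go (horizontal distance between sanding_block and caddy below 0.04 m and z of sanding_block in the frame of caddy between 0.001 and 0.008 m and angle between sanding_block's own z axis and vertical below 0.1 rad and angle between the x axis of sanding_block and the x axis of caddy, either way round below 0.35 rad and contact force between the fingers and sanding_block below 0.05 N and linear speed of sanding_block below 0.02 m/s and angular speed of sanding_block below 0.2 rad/s), for 0.2 s.
At the end, for the whole second after the job is handed in: Jar upright on the coaster, round tin on the tile, oblong tin on the mat, each within 15 mm of the centre, the oblong tin within 15 degrees of lengthwise; sanding block flat on the caddy floor within 40 mm of the centre and 20 degrees of lengthwise. All level within 0.1 rad, let go, at rest (all of step 1 and all of step 2 and all of step 3 and all of step 4); the robot touches nothing.
It fails at once if a thing of the pile is dropped or knocked off: moving faster than 0.6 m/s with no finger on it ((contact force between the fingers and glass_jar below 0.01 N and linear speed of glass_jar above 0.6 m/s) or (contact force between the fingers and round_tin below 0.01 N and linear speed of round_tin above 0.6 m/s) or (contact force between the fingers and oblong_tin below 0.01 N and linear speed of oblong_tin above 0.6 m/s) or (contact force between the fingers and sanding_block below 0.01 N and linear speed of sanding_block above 0.6 m/s)).
It fails at once if the scraper is disturbed (moved more than 30 mm) (distance of scraper from where it was at the start of the episode above 0.03 m).
It fails at once if the stirrer is disturbed (moved more than 30 mm) (distance of stirrer from where it was at the start of the episode above 0.03 m).
It fails at once if the glass jar is laid over (tilted more than about 45 degrees) (angle between glass_jar's own z axis and vertical above 0.8 rad).
It also fails if it takes over 120 s, if anything falls off the work surface, if the arm or the gripper's body presses on something with over 40 N, if the wrist force passes 120 N, or if a joint passes its speed limit or range.

## Working session

There is one attempt and no reset: what is moved stays moved. The work goes in short steps, Python scripts to look and compute and a tool call to move; the robot and the scene stay as the last step left them, time stands still between calls to the robot, and variables do not carry over. Pictures are saved under pics/ and viewed, at most 17 in all, crops included, and the job is handed in when it is done.

Besides the shell and the picture viewer there is one more tool, called after "Emit:" in YAML: its name, and indented under it one key for each argument. apply_moves: Moves the arm, as the interface text tells. Shifts and turns lie within -1 to 1; 1 stands for 250 mm of shift or 30 degrees of turn. Its arguments: {"type":"object","properties":{"steps":{"type":"array"},"jaw":{"type":"number"},"newtons":{"type":"number"}},"required":["steps"]}

```bash
ls; mkdir -p pics
python3 - <<'E'
from station import *
import cv2
for n in("top","side"):
    cv2.imwrite(f"pics/{n}0.png",grab_frame(n)); m=camera_model(n); print(n,m)
s=get_state(); print(s); import station; print([k for k in dir(station) if not k.startswith('_')])
E
```

```text
pics
top {'fx': 461.0713012454129, 'fy': 461.0713012454129, 'cx': 322.5074171592838, 'cy': 201.2894260975909, 'k1': -0.13506268433959992, 'xyz': array([0.33472756, 0.02248328, 1.47624482]), 'rotation': array([-2.97109956e+00, -1.91520618e-03, -1.58035095e+00])}
side {'fx': 380.1461204242104, 'fy': 380.1461204242104, 'cx': 325.2144306769531, 'cy': 195.76277821594346, 'k1': 0.006460975529959126, 'xyz': array([0.11677169, 0.817141  , 0.74065202]), 'rotation': array([-2.18801608,  0.01029393, -2.60518167])}
{'t': 0.1, 'q': array([-8.23883715e-01,  3.59318491e-01,  1.11501905e-02, -2.75411337e-04,
       -1.22409638e+00, -2.88139964e-01]), 'qd': array([ 0.00049304, -0.00071142,  0.0017105 ,  0.00242871, -0.00217518,
       -0.000652  ]), 'joint_efforts': array([-1.08734392e-03, -5.84158301e+01,  2.93753278e+01,  7.01552019e+00,
        1.02058821e-02, -8.90263027e-05]), 'eef_pos': array([ 0.29872108, -0.6048201 ,  0.22572013]), 'ee_rot': array([ 3.14011126e+00, -1.69050301e-04, -2.68291365e+00]), 'force': array([-0.00550267,  0.45185918, -0.29980883]), 'moment': array([-0.02650896,  0.06556167, -0.01328795]), 'gripper_force': 0.0, 'width': 0.08760725594243456}
['Unreachable', 'camera_model', 'get_state', 'grab_frame', 'hold_point_z', 'job_done']
```

View pics/top0.png

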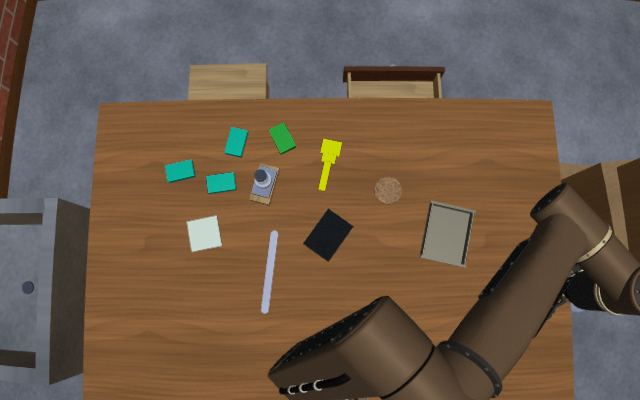

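View pics/side0.png

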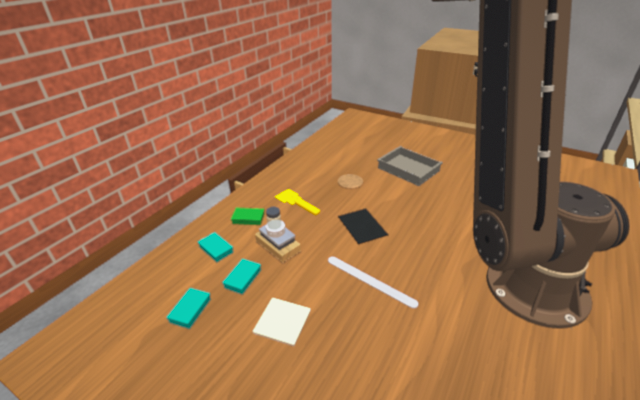

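The top view shows the pile at (264,183), the tile at (204,233), the mat at (328,235), the coaster at (388,190) and the caddy at (447,234). The scraper is at (328,165) and the stirrer at (269,272). Next I'll enlarge crops to measure.

```bash
cat > h.py <<'E'
import numpy as np, cv2
from scipy.spatial.transform import Rotation as R
from station import *
def cam(n):
    m=camera_model(n); K=np.array([[m['fx'],0,m['cx']],[0,m['fy'],m['cy']],[0,0,1]])
    return K,np.array([m['k1'],0,0,0,0]),np.array(m['xyz']),R.from_euler('xyz',m['rotation']).as_matrix()
def p2w(n,px,z,c=None):
    K,d,t,Rm=c or cam(n)
    u=cv2.undistortPoints(np.array(px,float).reshape(-1,1,2),K,d).reshape(-1,2)
    r=np.c_[u,np.ones(len(u))]@Rm.T
    return t+r*((np.array(z)-t[2])/r[:,2])[:,None]
def w2p(n,P,c=None):
    K,d,t,Rm=c or cam(n)
    return cv2.projectPoints((np.array(P,float).reshape(-1,3)-t)@Rm,np.zeros(3),np.zeros(3),K,d)[0].reshape(-1,2)
def crop(im,x,y,w,h,s,f):
    c=cv2.resize(im[y:y+h,x:x+w],None,fx=s,fy=s,interpolation=cv2.INTER_CUBIC); cv2.imwrite(f,c)
E
python3 - <<'E'
from h import *
im=cv2.imread('pics/top0.png')
crop(im,225,145,75,70,8,'pics/c1.png')
hsv=cv2.cvtColor(im,cv2.COLOR_BGR2HSV)
def blob(box,mask,z,name):
    x0,y0,x1,y1=box; m=np.zeros_like(mask); m[y0:y1,x0:x1]=mask[y0:y1,x0:x1]
    c=max(cv2.findContours(m,0,2)[0],key=cv2.contourArea)
    w=p2w('top',c.reshape(-1,2),z)[:,:2]
    (cx,cy),(a,b),th=cv2.minAreaRect((w*1000).astype(np.float32))
    print(name,cx,cy,a,b,th, 'long dir', th if a>b else th+90)
V=hsv[...,2];S=hsv[...,1];H=hsv[...,0]
blob((180,205,230,260),((V>190)&(S<60)).astype('u1'),.008,'tile')
blob((295,200,360,265),((V<60)).astype('u1'),.005,'mat')
blob((415,195,480,270),((S<70)).astype('u1'),.038,'caddy')
g=(S<125).astype('u1'); blob((370,170,406,210),g,.006,'coaster')
blob((310,130,350,195),((V>150)&(S>200)&(H>22)&(H<35)).astype('u1'),.01,'scraper')
blob((255,225,285,320),((S<70)).astype('u1'),.004,'stirrer')
print(H[190,388],S[190,388],V[190,388],S[190,410])
for b,n in(((162,155,197,184),'t1'),((203,168,238,196),'t2'),((222,122,250,160),'t3'),((265,120,300,156),'g')):
    blob(b,((H>55)&(H<95)&(S>150)).astype('u1'),.024,n)
E
```

```text
tile 486.3961486816406 400.95745849609375 96.59711456298828 97.06366729736328 10.965137481689453 long dir 100.96513748168945
mat 479.7480163574219 1.318389892578125 98.0880126953125 138.14910888671875 54.02275848388672 long dir 144.02275848388672
caddy 475.35845947265625 -377.7944030761719 147.86196899414062 185.03057861328125 76.39405059814453 long dir 166.39405059814453
coaster 623.3782348632812 -196.68667602539062 85.2978515625 86.75992584228516 88.3009262084961 long dir 178.3009262084961
scraper 708.367431640625 2.198253631591797 63.005218505859375 172.65512084960938 76.957275390625 long dir 166.957275390625
stirrer 364.8832702636719 188.67120361328125 26.71863555908203 264.6907958984375 82.9767074584961 long dir 172.9767074584961
15 103 148 149
t1 690.468994140625 484.83416748046875 59.66719436645508 92.1760482788086 11.809911727905273 long dir 101.80991172790527
t2 650.1716918945312 347.1349182128906 57.95149230957031 92.2499771118164 7.174635887145996 long dir 97.174635887146
t3 786.2630615234375 300.5904235839844 58.41180419921875 92.57292175292969 76.9337158203125 long dir 166.9337158203125
g 797.5886840820312 148.60675048828125 93.40774536132812 56.02322006225586 26.087827682495117 long dir 26.087827682495117
```

View pics/c1.png

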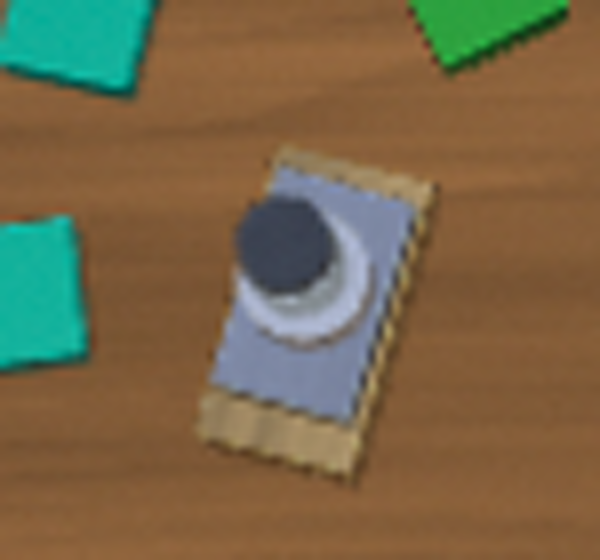

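The crop shows the cap centre at (285,245) and the round tin's centre at (305,278). The oblong tin's top corners are (280,163), (418,205), (352,420) and (212,388).

Run:
```python
from h import *
print('hold',hold_point_z)
f=lambda L:(np.array(L,float)+.5)/8-.5+[225,145]
print('cap',p2w('top',f([(285,245)]),.130)); print('rt',p2w('top',f([(305,278)]),.078))
c=p2w('top',f([(280,163),(418,205),(352,420),(212,388)]),.056)[:,:2]
print('tin',c.round(3).tolist(),c.mean(0),np.linalg.norm(np.diff(c,axis=0),axis=1))
print('dirs',[np.degrees(np.arctan2(*(d[::-1])))for d in(c[0]-c[3],c[1]-c[2])])
# block bottom edge and far top edge
b=p2w('top',f([(200,437),(352,483)]),0)[:,:2]; t=p2w('top',f([(285,147),(437,185)]),.032)[:,:2]
print('block',b,t,np.r_[b,t].mean(0), np.degrees(np.arctan2(*((t.mean(0)-b.mean(0))[::-1]))))
im=cv2.imread('pics/top0.png')
# coaster by ellipse fit on color difference
crop(im,368,170,40,40,12,'pics/c2.png')
```

```text
hold 0.0188
cap [[0.64764675 0.20388257 0.13      ]]
rt [[0.64648691 0.2028767  0.078     ]]
tin [[0.698, 0.216], [0.681, 0.161], [0.594, 0.186], [0.608, 0.242]] [0.64514053 0.20147505] [0.05794883 0.08991169 0.05697305]
dirs [np.float64(-15.6703779263067), np.float64(-16.290723468193733)]
block [[0.59799712 0.25506508]
 [0.57843424 0.19264438]] [[0.71108634 0.21773656]
 [0.69456517 0.15597094]] [0.64552072 0.20535424] -17.892275680403113
```

View pics/c2.png

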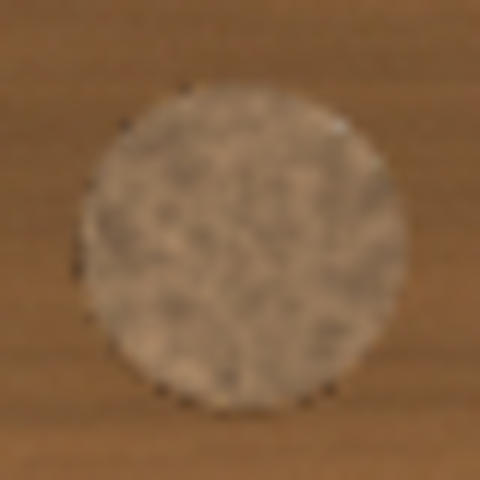

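The coaster's centre is (245,245) in the crop, about (0.624, -0.197) in the world. I'll move over to the pile now.

Emit:
apply_moves:
  steps:
    - {"translation": [0.04,0.1,0],"rotation": [0,0,0]}
    - {"translation": [0.08,0.2,0],"rotation": [0,0,0]}
    - {"translation": [0.12,0.3,0],"rotation": [0,0,0]}
    - {"translation": [0.16,0.4,0],"rotation": [0,0,0]}
    - {"translation": [0.2,0.5,0],"rotation": [0,0,0]}
    - {"translation": [0.24,0.6,0],"rotation": [0,0,0]}
    - {"translation": [0.28,0.7,0],"rotation": [0,0,0]}
    - {"translation": [0.32,0.8,0],"rotation": [0,0,0]}
    - {"translation": [0.36,0.9,0],"rotation": [0,0,0]}
    - {"translation": [0.4,1,0],"rotation": [0,0,0]}
  jaw: -1
  newtons: 15

```text
t: 0.93
eef_pos: [0.399, -0.3538, 0.2263]
ee_rot: [3.141, -0.0, -2.683]
force: [0.6, 0.2, 0.1]
width: 0.0878
gripper_force: 0.0
```

Emit:
apply_moves:
  steps:
    - {"translation": [0.04,0.1,0],"rotation": [0,0,0]}
    - {"translation": [0.08,0.2,0],"rotation": [0,0,0]}
    - {"translation": [0.12,0.3,0],"rotation": [0,0,0]}
    - {"translation": [0.16,0.4,0],"rotation": [0,0,0]}
    - {"translation": [0.2,0.5,0],"rotation": [0,0,0]}
    - {"translation": [0.24,0.6,0],"rotation": [0,0,0]}
    - {"translation": [0.28,0.7,0],"rotation": [0,0,0]}
    - {"translation": [0.32,0.8,0],"rotation": [0,0,0]}
    - {"translation": [0.36,0.9,0],"rotation": [0,0,0]}
    - {"translation": [0.4,1,0],"rotation": [0,0,0]}

```text
t: 1.77
eef_pos: [0.4989, -0.1038, 0.2264]
ee_rot: [3.141, -0.0, -2.683]
force: [0.2, -0.6, 0.7]
width: 0.088
gripper_force: 0.0
```

```bash
python3 -c "
from h import *
s=get_state();print(s['t'],s['eef_pos'],s['ee_rot'],s['q'].round(3),s['force'])"
```

```text
1.7667 [ 0.49894637 -0.10382617  0.22637167] [ 3.14134985e+00 -3.01743958e-04 -2.68270431e+00] [ 0.181  0.085 -0.346 -0.    -1.14  -1.292] [ 0.23432209 -0.63165757  0.73380499]
```

Emit:
apply_moves:
  steps:
    - {"translation": [0.03,0.06,0],"rotation": [0,0,0.1]}
    - {"translation": [0.06,0.12,0],"rotation": [0,0,0.2]}
    - {"translation": [0.09,0.19,0],"rotation": [0,0,0.3]}
    - {"translation": [0.12,0.25,0],"rotation": [0,0,0.4]}
    - {"translation": [0.15,0.31,0],"rotation": [0,0,0.5]}
    - {"translation": [0.18,0.37,0],"rotation": [0,0,0.6]}
    - {"translation": [0.21,0.43,0],"rotation": [0,0,0.7]}
    - {"translation": [0.24,0.5,0],"rotation": [0,0,0.8]}
    - {"translation": [0.27,0.56,0],"rotation": [0,0,0.9]}
    - {"translation": [0.3,0.62,0],"rotation": [0,0,1]}

```text
t: 2.6
eef_pos: [0.5739, 0.0507, 0.2262]
ee_rot: [3.141, -0.0, -2.156]
force: [-0.1, 0.4, 0.9]
width: 0.0878
gripper_force: 0.0
```

Emit:
apply_moves:
  steps:
    - {"translation": [0.03,0.06,0],"rotation": [0,0,0.1]}
    - {"translation": [0.06,0.12,0],"rotation": [0,0,0.2]}
    - {"translation": [0.09,0.19,0],"rotation": [0,0,0.3]}
    - {"translation": [0.12,0.25,0],"rotation": [0,0,0.4]}
    - {"translation": [0.15,0.31,0],"rotation": [0,0,0.5]}
    - {"translation": [0.18,0.37,0],"rotation": [0,0,0.6]}
    - {"translation": [0.21,0.43,0],"rotation": [0,0,0.7]}
    - {"translation": [0.24,0.5,0],"rotation": [0,0,0.8]}
    - {"translation": [0.27,0.56,0],"rotation": [0,0,0.9]}
    - {"translation": [0.296,0.612,0],"rotation": [0,0,1]}

```text
t: 3.43
eef_pos: [0.648, 0.2038, 0.2259]
ee_rot: [3.141, -0.0, -1.633]
force: [0.6, -0.7, -0.1]
width: 0.0875
gripper_force: 0.0
```

```bash
python3 -c "
from h import *
s=get_state();c=cam('wrist');im=grab_frame('wrist');cv2.imwrite('pics/w1.png',im)
print(s['eef_pos'],s['ee_rot'],c)
print(w2p('wrist',[(.648,.204,.13),(.6465,.203,.078),(.698,.216,.056),(.681,.161,.056),(.594,.186,.056),(.608,.242,.056)],c).round(1).tolist())"
```

```text
[0.64802767 0.20381257 0.22587624] [ 3.14068259e+00 -4.51184788e-04 -1.63275613e+00] (array([[296.77812616,   0.        , 315.61105207],
       [  0.        , 296.77812616, 194.72175287],
       [  0.        ,   0.        ,   1.        ]]), array([-0.01315626,  0.        ,  0.        ,  0.        ,  0.        ]), array([0.64438199, 0.12521591, 0.38501505]), array([[-9.98048817e-01,  5.98815105e-02,  1.76851367e-02],
       [ 6.24369887e-02,  9.55220882e-01,  2.89231203e-01],
       [ 4.26389432e-04,  2.89771066e-01, -9.57095892e-01]]))
[[316.9, 196.5], [318.1, 181.1], [274.0, 190.0], [284.3, 141.1], [363.9, 158.7], [352.7, 206.7]]
```

View pics/w1.png

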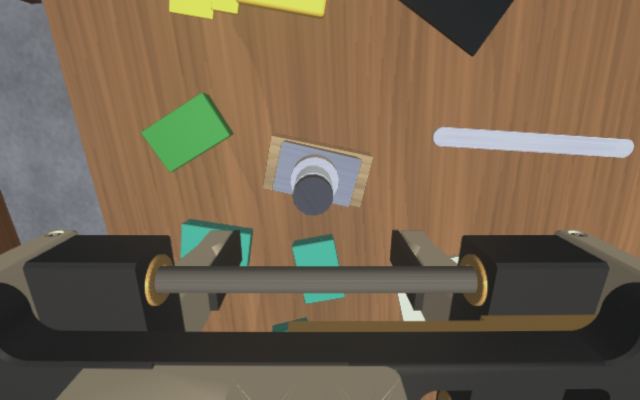

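The wrist view shows the cap at (313,195), against a predicted (317,196.5), and the tin's corners within 4 px of prediction. The positions agree to about 3 mm, so I'll descend to the jar, grip it and lift it.

Emit:
apply_moves:
  steps:
    - {"translation": [0.006,0,-0.07],"rotation": [0,0,0]}
    - {"translation": [0.006,0,-0.14],"rotation": [0,0,0]}
    - {"translation": [0.006,0,-0.21],"rotation": [0,0,0]}
    - {"translation": [0.006,0,-0.28],"rotation": [0,0,0]}
    - {"translation": [0.006,0,-0.35],"rotation": [0,0,0]}
    - {"translation": [0.006,0,-0.42],"rotation": [0,0,0]}
    - {"translation": [0.006,0,-0.48],"rotation": [0,0,0]}
    - {"translation": [0.006,0,-0.52],"rotation": [0,0,0]}
    - {"translation": [0.006,0,-0.536],"rotation": [0,0,0]}
    - {"translation": [0.006,0,-0.536],"rotation": [0,0,0]}

```text
t: 4.32
eef_pos: [0.6489, 0.2024, 0.0914]
ee_rot: [3.14, -0.001, -1.636]
force: [0.1, -0.4, 0.5]
width: 0.0874
gripper_force: 0.0
```

Emit:
apply_moves:
  steps:
    - {"translation": [0,0,0],"rotation": [0,0,0]}
    - {"translation": [0,0,0],"rotation": [0,0,0]}
    - {"translation": [0,0,0],"rotation": [0,0,0]}
    - {"translation": [0,0,0],"rotation": [0,0,0]}
    - {"translation": [0,0,0],"rotation": [0,0,0]}
    - {"translation": [0,0,0],"rotation": [0,0,0]}
    - {"translation": [0,0,0],"rotation": [0,0,0]}
    - {"translation": [0,0,0],"rotation": [0,0,0]}
    - {"translation": [0,0,0],"rotation": [0,0,0]}
    - {"translation": [0,0,0],"rotation": [0,0,0]}
  jaw: 1
  newtons: 12

```text
t: 5.15
eef_pos: [0.6495, 0.2028, 0.0927]
ee_rot: [-3.141, 0.0, -1.636]
force: [0.4, -0.6, 0.5]
width: 0.0377
gripper_force: 12.0
```

Emit:
apply_moves:
  steps:
    - {"translation": [0,0,0.01],"rotation": [0,0,0]}
    - {"translation": [0,0,0.04],"rotation": [0,0,0]}
    - {"translation": [0,0,0.08],"rotation": [0,0,0]}
    - {"translation": [0,0,0.12],"rotation": [0,0,0]}
    - {"translation": [0,0,0.16],"rotation": [0,0,0]}
    - {"translation": [0,0,0.2],"rotation": [0,0,0]}
    - {"translation": [0,0,0.24],"rotation": [0,0,0]}
    - {"translation": [0,0,0.28],"rotation": [0,0,0]}
    - {"translation": [0,0,0.31],"rotation": [0,0,0]}
    - {"translation": [0,0,0.32],"rotation": [0,0,0]}

```text
t: 5.98
eef_pos: [0.6501, 0.2031, 0.1746]
ee_rot: [-3.14, 0.001, -1.635]
force: [0.8, 0.1, -1.1]
width: 0.0379
gripper_force: 12.0
```

Emit:
apply_moves:
  steps:
    - {"translation": [0,-0.02,0],"rotation": [0,0,0.05]}
    - {"translation": [0,-0.08,0],"rotation": [0,0,0.15]}
    - {"translation": [-0.01,-0.16,0],"rotation": [0,0,0.25]}
    - {"translation": [-0.02,-0.25,0],"rotation": [0,0,0.36]}
    - {"translation": [-0.03,-0.34,0],"rotation": [0,0,0.47]}
    - {"translation": [-0.03,-0.43,0],"rotation": [0,0,0.58]}
    - {"translation": [-0.04,-0.52,0],"rotation": [0,0,0.69]}
    - {"translation": [-0.04,-0.61,0],"rotation": [0,0,0.8]}
    - {"translation": [-0.05,-0.7,0],"rotation": [0,0,0.9]}
    - {"translation": [-0.05,-0.8,0],"rotation": [0,0,1]}

```text
t: 6.82
eef_pos: [0.6363, 0.002, 0.1724]
ee_rot: [3.141, 0.0, -1.109]
force: [0.5, 0.1, -1.2]
width: 0.0378
gripper_force: 12.0
```

Emit:
apply_moves:
  steps:
    - {"translation": [0,-0.1,0],"rotation": [0,0,0]}
    - {"translation": [-0.01,-0.2,0],"rotation": [0,0,0]}
    - {"translation": [-0.02,-0.3,0],"rotation": [0,0,0]}
    - {"translation": [-0.03,-0.4,0],"rotation": [0,0,0]}
    - {"translation": [-0.03,-0.5,0],"rotation": [0,0,0]}
    - {"translation": [-0.04,-0.6,0],"rotation": [0,0,0]}
    - {"translation": [-0.05,-0.68,0],"rotation": [0,0,0]}
    - {"translation": [-0.054,-0.74,0],"rotation": [0,0,0]}
    - {"translation": [-0.054,-0.78,0],"rotation": [0,0,0]}
    - {"translation": [-0.054,-0.8,0],"rotation": [0,0,0]}

```text
t: 7.65
eef_pos: [0.6233, -0.1983, 0.1724]
ee_rot: [3.141, 0.0, -1.113]
force: [0.1, 0.4, -1.6]
width: 0.0376
gripper_force: 12.0
```

```bash
python3 -c "
from h import *
s=get_state();c=cam('wrist');im=grab_frame('wrist');crop(im,180,60,280,200,2.8,'pics/w2.png')
print(s['t'],s['eef_pos'],s['ee_rot'],s['width'])
a=np.linspace(0,2*np.pi,9)[:8]
print(((w2p('wrist',np.c_[.6236+.045*np.cos(a),-.1967+.045*np.sin(a),0*a+.006],c)-[180,60])*2.8).round().tolist())"
```

```text
7.65 [ 0.62332909 -0.1982669   0.17240044] [ 3.14136837e+00  1.08027171e-04 -1.11299971e+00] 0.037620781439036466
[[278.0, 285.0], [275.0, 369.0], [332.0, 428.0], [415.0, 433.0], [478.0, 381.0], [487.0, 299.0], [431.0, 233.0], [343.0, 228.0]]
```

View pics/w2.png

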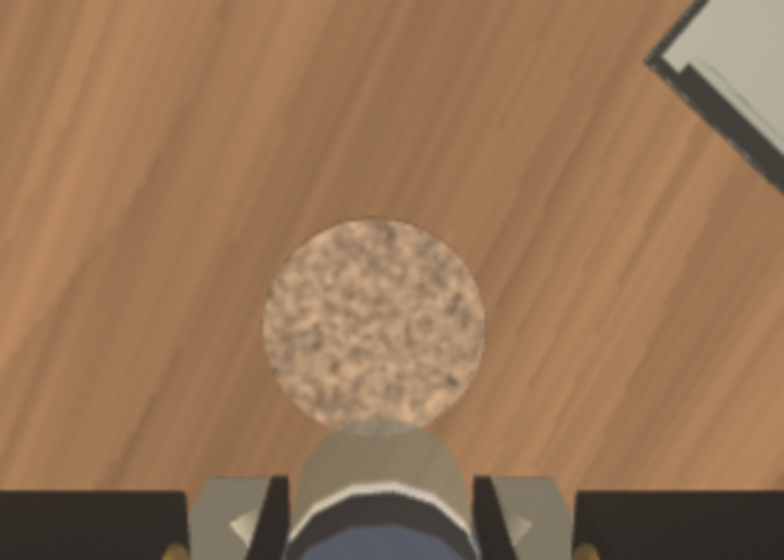

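The coaster spans x 264–486 with its top at y 218, which is about 2 mm from prediction. I'll lower the jar onto it.

Emit:
apply_moves:
  steps:
    - {"translation": [0,0.004,-0.07],"rotation": [0,0,0]}
    - {"translation": [0,0.004,-0.15],"rotation": [0,0,0]}
    - {"translation": [0,0.004,-0.23],"rotation": [0,0,0]}
    - {"translation": [0,0.004,-0.31],"rotation": [0,0,0]}
    - {"translation": [0,0.004,-0.39],"rotation": [0,0,0]}
    - {"translation": [0,0.004,-0.46],"rotation": [0,0,0]}
    - {"translation": [0,0.004,-0.52],"rotation": [0,0,0]}
    - {"translation": [0,0.004,-0.56],"rotation": [0,0,0]}
    - {"translation": [0,0.004,-0.58],"rotation": [0,0,0]}
    - {"translation": [0,0.004,-0.59],"rotation": [0,0,0]}

```text
t: 8.53
eef_pos: [0.6234, -0.1956, 0.0244]
ee_rot: [3.141, 0.0, -1.111]
force: [-0.6, -0.5, -0.1]
width: 0.0379
gripper_force: 12.0
```

Emit:
apply_moves:
  steps:
    - {"translation": [0,0,-0.002],"rotation": [0,0,0]}
    - {"translation": [0,0,-0.005],"rotation": [0,0,0]}
    - {"translation": [0,0,-0.008],"rotation": [0,0,0]}
    - {"translation": [0,0,-0.011],"rotation": [0,0,0]}
    - {"translation": [0,0,-0.014],"rotation": [0,0,0]}
    - {"translation": [0,0,-0.016],"rotation": [0,0,0]}
    - {"translation": [0,0,-0.016],"rotation": [0,0,0]}
    - {"translation": [0,0,-0.016],"rotation": [0,0,0]}
    - {"translation": [0,0,-0.016],"rotation": [0,0,0]}
    - {"translation": [0,0,-0.016],"rotation": [0,0,0]}

```text
t: 9.37
eef_pos: [0.6234, -0.1962, 0.0211]
ee_rot: [-3.142, -0.0, -1.112]
force: [0.2, 0.0, -1.5]
width: 0.0379
gripper_force: 12.0
```

Emit:
apply_moves:
  steps:
    - {"translation": [0,0,-0.001],"rotation": [0,0,0]}
    - {"translation": [0,0,-0.002],"rotation": [0,0,0]}
    - {"translation": [0,0,-0.003],"rotation": [0,0,0]}
    - {"translation": [0,0,-0.004],"rotation": [0,0,0]}
    - {"translation": [0,0,-0.004],"rotation": [0,0,0]}
    - {"translation": [0,0,-0.004],"rotation": [0,0,0]}
    - {"translation": [0,0,-0.004],"rotation": [0,0,0]}
    - {"translation": [0,0,-0.004],"rotation": [0,0,0]}
    - {"translation": [0,0,-0.004],"rotation": [0,0,0]}
    - {"translation": [0,0,-0.004],"rotation": [0,0,0]}

```text
t: 10.2
eef_pos: [0.6235, -0.1962, 0.0206]
ee_rot: [-3.141, -0.0, -1.112]
force: [-2.5, 1.6, 4.5]
width: 0.0377
gripper_force: 12.0
```

```bash
python3 -c "
from h import *
s=get_state();im=grab_frame('side');crop(im,320,150,60,50,10,'pics/s2.png')
print(s['force'],s['eef_pos'],s['gripper_force'])"
```

```text
[-2.4640966   1.55182756  4.4953124 ] [ 0.62345318 -0.19622287  0.02060595] 12.000289410352707
```

View pics/s2.png

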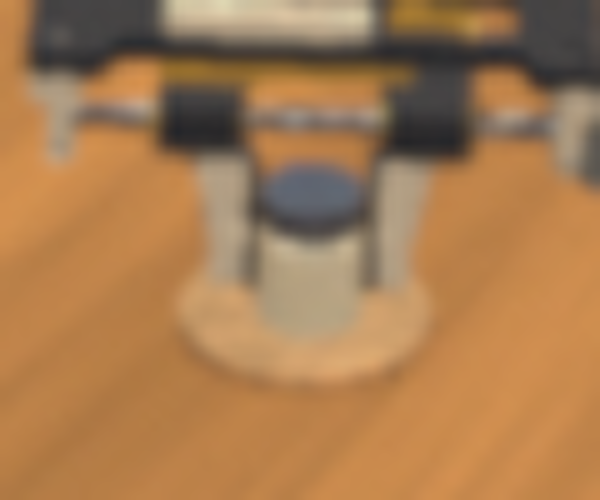

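The jar stands centred on the coaster (coaster spans x 180–432, jar base at x≈308), and contact force is 4.5 N. Releasing and rising, then going back to the pile.

Emit:
apply_moves:
  steps:
    - {"translation": [0,0,0],"rotation": [0,0,0]}
    - {"translation": [0,0,0],"rotation": [0,0,0]}
    - {"translation": [0,0,0],"rotation": [0,0,0]}
    - {"translation": [0,0,0],"rotation": [0,0,0]}
    - {"translation": [0,0,0],"rotation": [0,0,0]}
    - {"translation": [0,0,0],"rotation": [0,0,0]}
    - {"translation": [0,0,0],"rotation": [0,0,0]}
    - {"translation": [0,0,0],"rotation": [0,0,0]}
    - {"translation": [0,0,0],"rotation": [0,0,0]}
    - {"translation": [0,0,0],"rotation": [0,0,0]}
  jaw: -1

```text
t: 11.08
eef_pos: [0.6234, -0.1962, 0.02]
ee_rot: [3.142, 0.0, -1.112]
force: [-0.1, 0.0, -0.4]
width: 0.0876
gripper_force: 0.0
```

Emit:
apply_moves:
  steps:
    - {"translation": [0,0,0.05],"rotation": [0,0,0]}
    - {"translation": [0,0,0.12],"rotation": [0,0,0]}
    - {"translation": [0,0,0.2],"rotation": [0,0,0]}
    - {"translation": [0,0,0.28],"rotation": [0,0,0]}
    - {"translation": [0,0,0.36],"rotation": [0,0,0]}
    - {"translation": [0,0,0.44],"rotation": [0,0,0]}
    - {"translation": [0,0,0.52],"rotation": [0,0,0]}
    - {"translation": [0,0,0.58],"rotation": [0,0,0]}
    - {"translation": [0,0,0.6],"rotation": [0,0,0]}
    - {"translation": [0,0,0.6],"rotation": [0,0,0]}

```text
t: 11.92
eef_pos: [0.6243, -0.1963, 0.1725]
ee_rot: [-3.138, -0.002, -1.112]
force: [0.2, 0.1, 0.6]
width: 0.0876
gripper_force: 0.0
```

Emit:
apply_moves:
  steps:
    - {"translation": [0,0.04,0],"rotation": [0,0,0.1]}
    - {"translation": [0.01,0.12,0],"rotation": [0,0,0.2]}
    - {"translation": [0.02,0.2,0],"rotation": [0,0,0.3]}
    - {"translation": [0.03,0.28,0],"rotation": [0,0,0.4]}
    - {"translation": [0.03,0.36,0],"rotation": [0,0,0.5]}
    - {"translation": [0.04,0.44,0],"rotation": [0,0,0.6]}
    - {"translation": [0.04,0.52,0],"rotation": [0,0,0.7]}
    - {"translation": [0.04,0.6,0],"rotation": [0,0,0.8]}
    - {"translation": [0.05,0.7,0],"rotation": [0,0,0.9]}
    - {"translation": [0.05,0.8,0],"rotation": [0,0,1]}

```text
t: 12.75
eef_pos: [0.6353, 0.0046, 0.1687]
ee_rot: [3.14, 0.001, -0.586]
force: [0.3, 0.2, 0.0]
width: 0.0878
gripper_force: 0.0
```

Emit:
apply_moves:
  steps:
    - {"translation": [0,0.1,0],"rotation": [0,0,0.1]}
    - {"translation": [0.01,0.2,0],"rotation": [0,0,0.2]}
    - {"translation": [0.02,0.3,0],"rotation": [0,0,0.3]}
    - {"translation": [0.03,0.4,0],"rotation": [0,0,0.4]}
    - {"translation": [0.03,0.5,0],"rotation": [0,0,0.5]}
    - {"translation": [0.04,0.6,0],"rotation": [0,0,0.6]}
    - {"translation": [0.05,0.68,0],"rotation": [0,0,0.7]}
    - {"translation": [0.05,0.75,0],"rotation": [0,0,0.8]}
    - {"translation": [0.05,0.78,0],"rotation": [0,0,0.85]}
    - {"translation": [0.05,0.796,0],"rotation": [0,0,0.87]}

```text
t: 13.58
eef_pos: [0.6477, 0.2037, 0.1687]
ee_rot: [3.14, 0.002, -0.131]
force: [0.2, 0.4, 0.6]
width: 0.0877
gripper_force: 0.0
```

```bash
python3 -c "
from h import *
s=get_state();c=cam('wrist');im=grab_frame('wrist');crop(im,220,90,200,150,4,'pics/w3.png')
print(s['t'],s['eef_pos'],s['ee_rot'],s['q'].round(2))
print(((w2p('wrist',[(.6475,.203,.078),(.698,.216,.056),(.681,.161,.056),(.594,.186,.056),(.608,.242,.056)],c)-[220,90])*4).round(1).tolist())"
```

```text
13.5833 [0.64773037 0.20369612 0.16869765] [ 3.14047652e+00  1.68181110e-03 -1.30809084e-01] [ 0.59  0.4  -0.05 -0.   -1.11  0.85]
[[385.3, 436.6], [299.2, 203.9], [547.7, 246.4], [479.9, 602.6], [250.7, 578.7]]
```

View pics/w3.png

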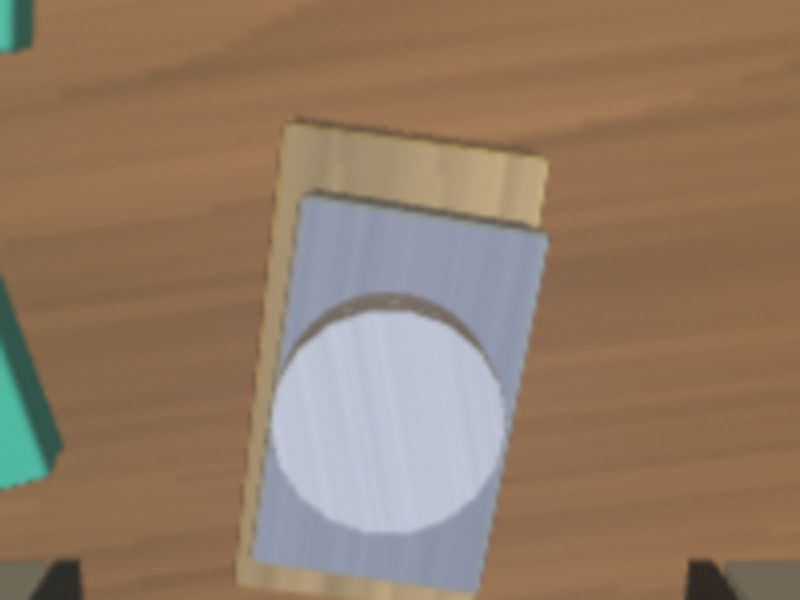

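The round tin's centre is at (389,421), predicted at (385,437). All wrist views say the top-camera positions need about +1.5–3 mm in x. I'll descend to the round tin and grip it.

Emit:
apply_moves:
  steps:
    - {"translation": [0.004,-0.002,-0.06],"rotation": [0,0,-0.1]}
    - {"translation": [0.004,-0.002,-0.12],"rotation": [0,0,-0.2]}
    - {"translation": [0.004,-0.002,-0.18],"rotation": [0,0,-0.28]}
    - {"translation": [0.004,-0.002,-0.24],"rotation": [0,0,-0.28]}
    - {"translation": [0.004,-0.002,-0.3],"rotation": [0,0,-0.28]}
    - {"translation": [0.004,-0.002,-0.35],"rotation": [0,0,-0.28]}
    - {"translation": [0.004,-0.002,-0.39],"rotation": [0,0,-0.28]}
    - {"translation": [0.004,-0.002,-0.42],"rotation": [0,0,-0.28]}
    - {"translation": [0.004,-0.002,-0.436],"rotation": [0,0,-0.28]}
    - {"translation": [0.004,-0.002,-0.436],"rotation": [0,0,-0.28]}

```text
t: 14.47
eef_pos: [0.6491, 0.2019, 0.0602]
ee_rot: [3.141, 0.001, -0.28]
force: [-0.5, -0.3, 0.5]
width: 0.0877
gripper_force: 0.0
```

Emit:
apply_moves:
  steps:
    - {"translation": [0,0,0],"rotation": [0,0,0]}
    - {"translation": [0,0,0],"rotation": [0,0,0]}
    - {"translation": [0,0,0],"rotation": [0,0,0]}
    - {"translation": [0,0,0],"rotation": [0,0,0]}
    - {"translation": [0,0,0],"rotation": [0,0,0]}
    - {"translation": [0,0,0],"rotation": [0,0,0]}
    - {"translation": [0,0,0],"rotation": [0,0,0]}
    - {"translation": [0,0,0],"rotation": [0,0,0]}
    - {"translation": [0,0,0],"rotation": [0,0,0]}
    - {"translation": [0,0,0],"rotation": [0,0,0]}
  jaw: 1
  newtons: 15

```text
t: 15.3
eef_pos: [0.6495, 0.2024, 0.0613]
ee_rot: [-3.141, -0.0, -0.279]
force: [-0.7, 1.2, 2.4]
width: 0.052
gripper_force: 15.0
```

Emit:
apply_moves:
  steps:
    - {"translation": [0,0,0.01],"rotation": [0,0,0]}
    - {"translation": [0,0,0.04],"rotation": [0,0,0]}
    - {"translation": [0,0,0.08],"rotation": [0,0,0]}
    - {"translation": [0,0,0.12],"rotation": [0,0,0]}
    - {"translation": [0,0,0.16],"rotation": [0,0,0]}
    - {"translation": [0,0,0.2],"rotation": [0,0,0]}
    - {"translation": [0,0,0.24],"rotation": [0,0,0]}
    - {"translation": [0,0,0.28],"rotation": [0,0,0]}
    - {"translation": [0,0,0.31],"rotation": [0,0,0]}
    - {"translation": [0,0,0.32],"rotation": [0,0,0]}

```text
t: 16.13
eef_pos: [0.6501, 0.2026, 0.1431]
ee_rot: [-3.14, -0.002, -0.279]
force: [0.7, 0.8, -0.8]
width: 0.0514
gripper_force: 15.0
```

Emit:
apply_moves:
  steps:
    - {"translation": [-0.02,0.03,0],"rotation": [0,0,0]}
    - {"translation": [-0.08,0.1,0],"rotation": [0,0,0]}
    - {"translation": [-0.16,0.2,0],"rotation": [0,0,0]}
    - {"translation": [-0.25,0.31,0],"rotation": [0,0,0]}
    - {"translation": [-0.34,0.42,0],"rotation": [0,0,0]}
    - {"translation": [-0.43,0.53,0],"rotation": [0,0,0]}
    - {"translation": [-0.52,0.63,0],"rotation": [0,0,0]}
    - {"translation": [-0.59,0.72,0],"rotation": [0,0,0]}
    - {"translation": [-0.63,0.77,0],"rotation": [0,0,0]}
    - {"translation": [-0.648,0.794,0],"rotation": [0,0,0]}

```text
t: 16.97
eef_pos: [0.4852, 0.4028, 0.1405]
ee_rot: [3.141, 0.001, -0.277]
force: [0.3, -0.9, -0.5]
width: 0.0513
gripper_force: 15.0
```

Emit:
apply_moves:
  steps:
    - {"translation": [0,0,-0.04],"rotation": [0,0,0]}
    - {"translation": [0,0,-0.1],"rotation": [0,0,0]}
    - {"translation": [0,0,-0.17],"rotation": [0,0,0]}
    - {"translation": [0,0,-0.24],"rotation": [0,0,0]}
    - {"translation": [0,0,-0.31],"rotation": [0,0,0]}
    - {"translation": [0,0,-0.37],"rotation": [0,0,0]}
    - {"translation": [0,0,-0.43],"rotation": [0,0,0]}
    - {"translation": [0,0,-0.47],"rotation": [0,0,0]}
    - {"translation": [0,0,-0.49],"rotation": [0,0,0]}
    - {"translation": [0,0,-0.49],"rotation": [0,0,0]}

```text
t: 17.8
eef_pos: [0.4872, 0.3995, 0.0169]
ee_rot: [3.139, 0.001, -0.28]
force: [-0.7, 0.6, -0.6]
width: 0.0518
gripper_force: 15.0
```

```bash
python3 -c "
from h import *
s=get_state();c=cam('wrist');im=grab_frame('wrist');crop(im,190,90,266,200,3,'pics/w4.png')
print(s['t'],s['eef_pos'],s['ee_rot'],s['force'])
a=np.radians(11)+np.arange(4)*np.pi/2+np.pi/4; r=.05*2**.5
print(((w2p('wrist',np.c_[.4864+r*np.cos(a),.401+r*np.sin(a),0*a+.008],c)-[190,90])*3).round().tolist())"
```

```text
17.8 [0.48721625 0.39946471 0.01685699] [ 3.13898030e+00  9.12883642e-04 -2.80414694e-01] [-0.65895612  0.56836623 -0.58029887]
[[35.0, 354.0], [277.0, 720.0], [685.0, 545.0], [488.0, 121.0]]
```

View pics/w4.png

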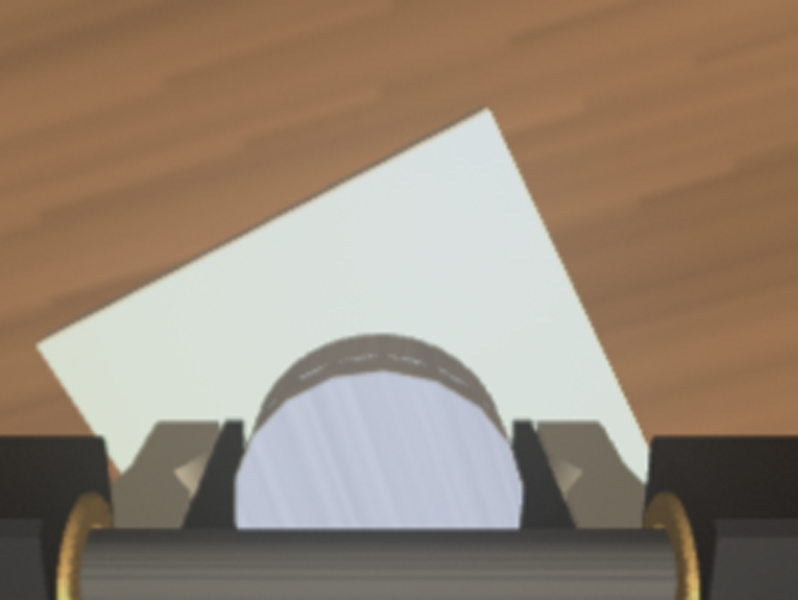

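The tile's corners are (37,345) and (488,107), about 3 mm further along +x than predicted. The tin sits level in the fingers. I'll nudge +1.5 mm in x and lower it.

Emit:
apply_moves:
  steps:
    - {"translation": [0.006,0.003,-0.003],"rotation": [0,0,0]}
    - {"translation": [0.006,0.003,-0.006],"rotation": [0,0,0]}
    - {"translation": [0.006,0.003,-0.009],"rotation": [0,0,0]}
    - {"translation": [0.006,0.003,-0.012],"rotation": [0,0,0]}
    - {"translation": [0.006,0.003,-0.014],"rotation": [0,0,0]}
    - {"translation": [0.006,0.003,-0.016],"rotation": [0,0,0]}
    - {"translation": [0.006,0.003,-0.018],"rotation": [0,0,0]}
    - {"translation": [0.006,0.003,-0.018],"rotation": [0,0,0]}
    - {"translation": [0.006,0.003,-0.018],"rotation": [0,0,0]}
    - {"translation": [0.006,0.003,-0.018],"rotation": [0,0,0]}

```text
t: 18.68
eef_pos: [0.4889, 0.4016, 0.0141]
ee_rot: [3.142, -0.0, -0.279]
force: [0.2, -0.1, -0.5]
width: 0.0516
gripper_force: 15.0
```

Emit:
apply_moves:
  steps:
    - {"translation": [0,0,-0.001],"rotation": [0,0,0]}
    - {"translation": [0,0,-0.002],"rotation": [0,0,0]}
    - {"translation": [0,0,-0.003],"rotation": [0,0,0]}
    - {"translation": [0,0,-0.004],"rotation": [0,0,0]}
    - {"translation": [0,0,-0.005],"rotation": [0,0,0]}
    - {"translation": [0,0,-0.005],"rotation": [0,0,0]}
    - {"translation": [0,0,-0.005],"rotation": [0,0,0]}
    - {"translation": [0,0,-0.005],"rotation": [0,0,0]}
    - {"translation": [0,0,-0.005],"rotation": [0,0,0]}
    - {"translation": [0,0,-0.005],"rotation": [0,0,0]}

```text
t: 19.52
eef_pos: [0.489, 0.4016, 0.0133]
ee_rot: [-3.141, -0.0, -0.279]
force: [-3.0, -1.1, 5.0]
width: 0.0512
gripper_force: 15.0
```

Contact made; releasing and returning to the pile.

Emit:
apply_moves:
  steps:
    - {"translation": [0,0,0],"rotation": [0,0,0]}
    - {"translation": [0,0,0],"rotation": [0,0,0]}
    - {"translation": [0,0,0],"rotation": [0,0,0]}
    - {"translation": [0,0,0],"rotation": [0,0,0]}
    - {"translation": [0,0,0],"rotation": [0,0,0]}
    - {"translation": [0,0,0],"rotation": [0,0,0]}
    - {"translation": [0,0,0],"rotation": [0,0,0]}
    - {"translation": [0,0,0],"rotation": [0,0,0]}
    - {"translation": [0,0,0],"rotation": [0,0,0]}
    - {"translation": [0,0,0],"rotation": [0,0,0]}
  jaw: -1

```text
t: 20.35
eef_pos: [0.4889, 0.4016, 0.0128]
ee_rot: [-3.142, -0.0, -0.279]
force: [-0.2, -0.4, -0.5]
width: 0.0877
gripper_force: 0.0
```

Emit:
apply_moves:
  steps:
    - {"translation": [0,0,0.04],"rotation": [0,0,0]}
    - {"translation": [0,0,0.1],"rotation": [0,0,0]}
    - {"translation": [0,0,0.17],"rotation": [0,0,0]}
    - {"translation": [0,0,0.24],"rotation": [0,0,0]}
    - {"translation": [0,0,0.31],"rotation": [0,0,0]}
    - {"translation": [0,0,0.38],"rotation": [0,0,0]}
    - {"translation": [0,0,0.45],"rotation": [0,0,0]}
    - {"translation": [0,0,0.51],"rotation": [0,0,0]}
    - {"translation": [0,0,0.55],"rotation": [0,0,0]}
    - {"translation": [0,0,0.56],"rotation": [0,0,0]}

```text
t: 21.18
eef_pos: [0.4896, 0.4023, 0.1556]
ee_rot: [-3.138, -0.001, -0.279]
force: [0.4, 0.1, 0.6]
width: 0.0876
gripper_force: 0.0
```

Emit:
apply_moves:
  steps:
    - {"translation": [0.03,-0.04,0],"rotation": [0,0,0]}
    - {"translation": [0.1,-0.12,0],"rotation": [0,0,0]}
    - {"translation": [0.18,-0.22,0],"rotation": [0,0,0]}
    - {"translation": [0.26,-0.32,0],"rotation": [0,0,0]}
    - {"translation": [0.34,-0.43,0],"rotation": [0,0,0]}
    - {"translation": [0.42,-0.54,0],"rotation": [0,0,0]}
    - {"translation": [0.5,-0.64,0],"rotation": [0,0,0]}
    - {"translation": [0.57,-0.73,0],"rotation": [0,0,0]}
    - {"translation": [0.62,-0.78,0],"rotation": [0,0,0]}
    - {"translation": [0.632,-0.8,0],"rotation": [0,0,0]}

```text
t: 22.02
eef_pos: [0.6481, 0.1983, 0.1512]
ee_rot: [3.14, 0.001, -0.282]
force: [-0.2, 1.2, 0.4]
width: 0.0881
gripper_force: 0.0
```

```bash
python3 -c "
from h import *
s=get_state();c=cam('wrist');im=grab_frame('wrist');crop(im,220,90,200,150,4,'pics/w5.png')
print(s['t'],s['eef_pos'],s['ee_rot'])
def rect(x,y,l,w,th,z):
    a=np.radians(th);P=np.array([(l,w),(l,-w),(-l,-w),(-l,w)])/2@np.array([[np.cos(a),np.sin(a)],[-np.sin(a),np.cos(a)]])
    return np.c_[P+[x,y],np.full(4,z)]
print('tin',((w2p('wrist',rect(.648,.2015,.092,.058,-16,.056),c)-[220,90])*4).round().tolist())
print('blk',((w2p('wrist',rect(.649,.205,.124,.066,-16,.032),c)-[220,90])*4).round().tolist())
im=grab_frame('top');crop(im,175,200,60,60,8,'pics/t5.png')"
```

```text
22.0167 [0.64809483 0.19833575 0.15118956] [ 3.13976859e+00  1.34140276e-03 -2.82357137e-01]
tin [[232.0, 229.0], [503.0, 228.0], [493.0, 619.0], [247.0, 620.0]]
blk [[208.0, 145.0], [496.0, 144.0], [485.0, 634.0], [230.0, 634.0]]
```

View pics/w5.png

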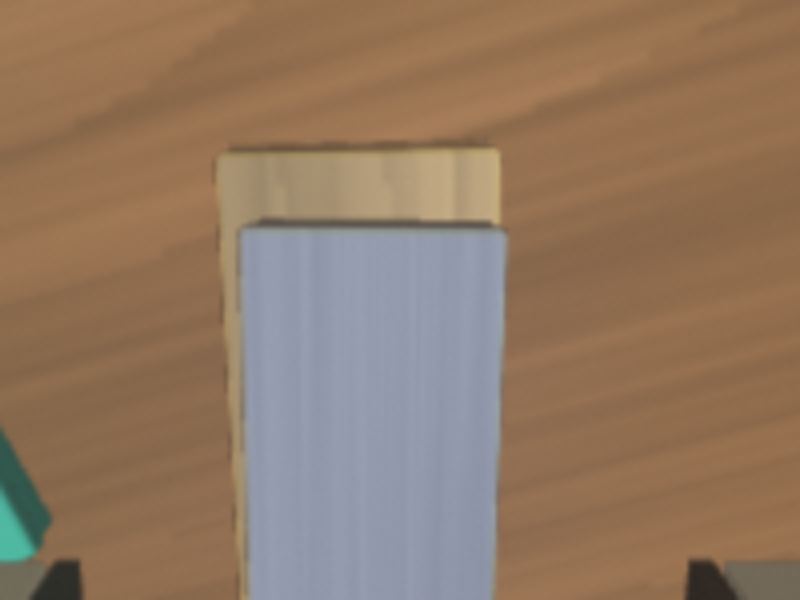

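The oblong tin's top corners are at (240,228) and (506,230), aligned with the gripper. The block's corners below it are at (218,152) and (499,150). Descending to grip the tin above the block.

Emit:
apply_moves:
  steps:
    - {"translation": [0,0.006,-0.04],"rotation": [0,0,0]}
    - {"translation": [0,0.006,-0.1],"rotation": [0,0,0]}
    - {"translation": [0,0.006,-0.17],"rotation": [0,0,0]}
    - {"translation": [0,0.006,-0.24],"rotation": [0,0,0]}
    - {"translation": [0,0.006,-0.31],"rotation": [0,0,0]}
    - {"translation": [0,0.006,-0.37],"rotation": [0,0,0]}
    - {"translation": [0,0.006,-0.41],"rotation": [0,0,0]}
    - {"translation": [0,0.006,-0.44],"rotation": [0,0,0]}
    - {"translation": [0,0.006,-0.46],"rotation": [0,0,0]}
    - {"translation": [0,0.006,-0.464],"rotation": [0,0,0]}

```text
t: 22.95
eef_pos: [0.6464, 0.2034, 0.036]
ee_rot: [3.141, 0.001, -0.279]
force: [-0.0, 0.6, -0.2]
width: 0.0878
gripper_force: 0.0
```

Emit:
apply_moves:
  steps:
    - {"translation": [0,0,0],"rotation": [0,0,0]}
    - {"translation": [0,0,0],"rotation": [0,0,0]}
    - {"translation": [0,0,0],"rotation": [0,0,0]}
    - {"translation": [0,0,0],"rotation": [0,0,0]}
    - {"translation": [0,0,0],"rotation": [0,0,0]}
    - {"translation": [0,0,0],"rotation": [0,0,0]}
    - {"translation": [0,0,0],"rotation": [0,0,0]}
    - {"translation": [0,0,0],"rotation": [0,0,0]}
    - {"translation": [0,0,0],"rotation": [0,0,0]}
    - {"translation": [0,0,0],"rotation": [0,0,0]}
  jaw: -0.45

```text
t: 23.78
eef_pos: [0.6469, 0.203, 0.0368]
ee_rot: [3.142, -0.0, -0.28]
force: [-0.6, 0.6, 0.4]
width: 0.0636
gripper_force: 0.0
```

Emit:
apply_moves:
  steps:
    - {"translation": [0.004,-0.005,-0.002],"rotation": [0,0,0]}
    - {"translation": [0.004,-0.009,-0.004],"rotation": [0,0,0]}
    - {"translation": [0.004,-0.009,-0.006],"rotation": [0,0,0]}
    - {"translation": [0.004,-0.009,-0.006],"rotation": [0,0,0]}
    - {"translation": [0.004,-0.009,-0.006],"rotation": [0,0,0]}
    - {"translation": [0.004,-0.009,-0.006],"rotation": [0,0,0]}
    - {"translation": [0.004,-0.009,-0.006],"rotation": [0,0,0]}
    - {"translation": [0.004,-0.009,-0.006],"rotation": [0,0,0]}
    - {"translation": [0.004,-0.009,-0.006],"rotation": [0,0,0]}
    - {"translation": [0.004,-0.009,-0.006],"rotation": [0,0,0]}

```text
t: 24.62
eef_pos: [0.6479, 0.2009, 0.0353]
ee_rot: [-3.142, -0.0, -0.279]
force: [-0.2, 0.4, 0.9]
width: 0.0633
gripper_force: 0.0
```

Emit:
apply_moves:
  steps:
    - {"translation": [0,0,0],"rotation": [0,0,0]}
    - {"translation": [0,0,0],"rotation": [0,0,0]}
    - {"translation": [0,0,0],"rotation": [0,0,0]}
    - {"translation": [0,0,0],"rotation": [0,0,0]}
    - {"translation": [0,0,0],"rotation": [0,0,0]}
    - {"translation": [0,0,0],"rotation": [0,0,0]}
    - {"translation": [0,0,0],"rotation": [0,0,0]}
    - {"translation": [0,0,0],"rotation": [0,0,0]}
    - {"translation": [0,0,0],"rotation": [0,0,0]}
    - {"translation": [0,0,0],"rotation": [0,0,0]}
  jaw: 1
  newtons: 25

```text
t: 25.45
eef_pos: [0.6479, 0.2009, 0.0353]
ee_rot: [-3.142, -0.0, -0.279]
force: [-0.1, 0.4, 0.1]
width: 0.0577
gripper_force: 25.0
```

Emit:
apply_moves:
  steps:
    - {"translation": [0,0,0.01],"rotation": [0,0,0]}
    - {"translation": [0,0,0.04],"rotation": [0,0,0]}
    - {"translation": [0,0,0.08],"rotation": [0,0,0]}
    - {"translation": [0,0,0.12],"rotation": [0,0,0]}
    - {"translation": [0,0,0.16],"rotation": [0,0,0]}
    - {"translation": [0,0,0.2],"rotation": [0,0,0]}
    - {"translation": [0,0,0.24],"rotation": [0,0,0]}
    - {"translation": [0,0,0.28],"rotation": [0,0,0]}
    - {"translation": [0,0,0.31],"rotation": [0,0,0]}
    - {"translation": [0,0,0.32],"rotation": [0,0,0]}

```text
t: 26.28
eef_pos: [0.6486, 0.2012, 0.1173]
ee_rot: [-3.14, -0.002, -0.279]
force: [0.5, 0.2, -2.5]
width: 0.0577
gripper_force: 25.0
```

```bash
python3 -c "
from h import *
s=get_state();im=grab_frame('top');crop(im,180,145,160,120,5,'pics/t6.png')
print(s['t'],s['eef_pos'],s['ee_rot'],s['force'],s['width'])"
```

```text
26.2833 [0.64861014 0.20117591 0.11733409] [-3.13997674e+00 -1.75440388e-03 -2.79247998e-01] [ 0.53156293  0.2358508  -2.50463959] 0.057730500319211044
```

View pics/t6.png

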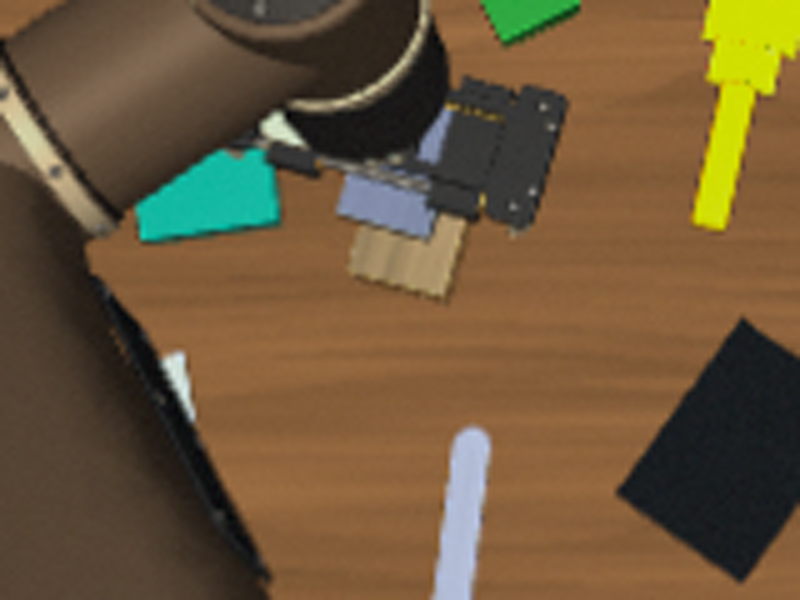

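The tin is lifted clear, and the block remains at crop (405,255). I'll carry the tin to the mat, turning −20°.

Emit:
apply_moves:
  steps:
    - {"translation": [-0.02,-0.03,0],"rotation": [0,0,-0.05]}
    - {"translation": [-0.08,-0.1,0],"rotation": [0,0,-0.12]}
    - {"translation": [-0.16,-0.2,0],"rotation": [0,0,-0.2]}
    - {"translation": [-0.25,-0.31,0],"rotation": [0,0,-0.28]}
    - {"translation": [-0.34,-0.42,0],"rotation": [0,0,-0.36]}
    - {"translation": [-0.43,-0.53,0],"rotation": [0,0,-0.44]}
    - {"translation": [-0.52,-0.63,0],"rotation": [0,0,-0.52]}
    - {"translation": [-0.6,-0.72,0],"rotation": [0,0,-0.6]}
    - {"translation": [-0.65,-0.78,0],"rotation": [0,0,-0.65]}
    - {"translation": [-0.668,-0.8,0],"rotation": [0,0,-0.667]}

```text
t: 27.17
eef_pos: [0.4775, -0.0016, 0.1148]
ee_rot: [3.14, 0.002, -0.633]
force: [-0.5, 0.8, -2.5]
width: 0.0576
gripper_force: 25.0
```

Emit:
apply_moves:
  steps:
    - {"translation": [0,0,-0.03],"rotation": [0,0,0]}
    - {"translation": [0,0,-0.08],"rotation": [0,0,0]}
    - {"translation": [0,0,-0.13],"rotation": [0,0,0]}
    - {"translation": [0,0,-0.18],"rotation": [0,0,0]}
    - {"translation": [0,0,-0.23],"rotation": [0,0,0]}
    - {"translation": [0,0,-0.28],"rotation": [0,0,0]}
    - {"translation": [0,0,-0.32],"rotation": [0,0,0]}
    - {"translation": [0,0,-0.35],"rotation": [0,0,0]}
    - {"translation": [0,0,-0.37],"rotation": [0,0,0]}
    - {"translation": [0,0,-0.38],"rotation": [0,0,0]}

```text
t: 28.0
eef_pos: [0.4808, 0.0009, 0.0193]
ee_rot: [3.14, 0.001, -0.628]
force: [-0.2, -0.0, -2.7]
width: 0.0581
gripper_force: 25.0
```

```bash
python3 -c "
from h import *
s=get_state();c=cam('wrist');im=grab_frame('wrist');crop(im,190,90,266,200,3,'pics/w7.png')
print(s['t'],s['eef_pos'],s['ee_rot'],s['force'])
def rect(x,y,l,w,th,z):
    a=np.radians(th);P=np.array([(l,w),(l,-w),(-l,-w),(-l,w)])/2@np.array([[np.cos(a),np.sin(a)],[-np.sin(a),np.cos(a)]])
    return np.c_[P+[x,y],np.full(4,z)]
print('mat',((w2p('wrist',rect(.481,.0013,.140,.1,-36,.005),c)-[190,90])*3).round().tolist())
e=s['eef_pos'];print('tin',((w2p('wrist',rect(e[0],e[1],.092,.058,-36,e[2]+.0207),c)-[190,90])*3).round().tolist())"
```

```text
28.0 [0.48079349 0.00093251 0.01929597] [ 3.14040391e+00  6.71128439e-04 -6.28433288e-01] [-0.22546664 -0.03106154 -2.74597597]
mat [[114.0, 98.0], [641.0, 98.0], [589.0, 708.0], [166.0, 708.0]]
tin [[198.0, 264.0], [562.0, 264.0], [532.0, 735.0], [227.0, 735.0]]
```

View pics/w7.png

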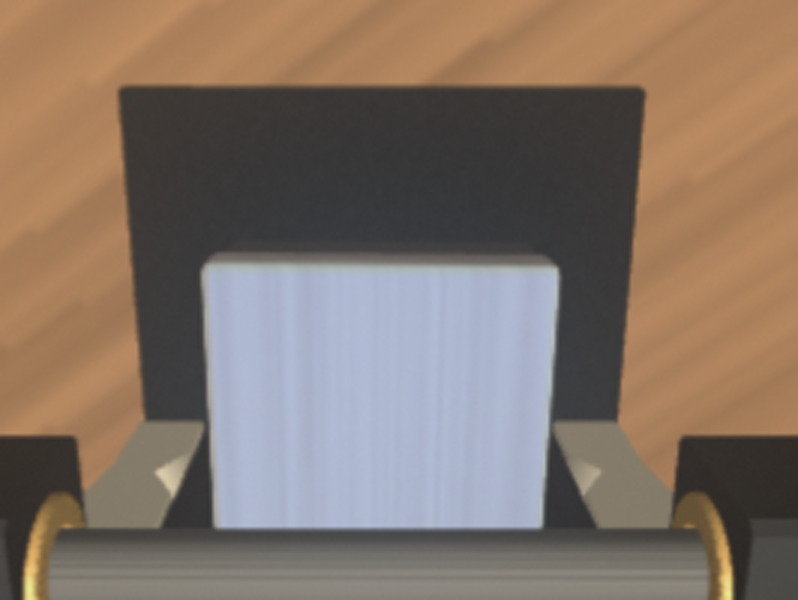

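The tin (top edge y 264, x 203–558) is centred and aligned on the mat (top edge y 90, x 120–643). Lowering.

Emit:
apply_moves:
  steps:
    - {"translation": [0.003,0,-0.005],"rotation": [0,0,0]}
    - {"translation": [0.003,0,-0.011],"rotation": [0,0,0]}
    - {"translation": [0.003,0,-0.017],"rotation": [0,0,0]}
    - {"translation": [0.003,0,-0.023],"rotation": [0,0,0]}
    - {"translation": [0.003,0,-0.029],"rotation": [0,0,0]}
    - {"translation": [0.003,0,-0.034],"rotation": [0,0,0]}
    - {"translation": [0.003,0,-0.038],"rotation": [0,0,0]}
    - {"translation": [0.003,0,-0.041],"rotation": [0,0,0]}
    - {"translation": [0.003,0,-0.043],"rotation": [0,0,0]}
    - {"translation": [0.003,0,-0.044],"rotation": [0,0,0]}

```text
t: 28.88
eef_pos: [0.4816, 0.0008, 0.0092]
ee_rot: [3.141, 0.0, -0.629]
force: [0.6, 0.5, -2.2]
width: 0.0579
gripper_force: 25.0
```

Emit:
apply_moves:
  steps:
    - {"translation": [0,0,0],"rotation": [0,0,0]}
    - {"translation": [0,0,-0.001],"rotation": [0,0,0]}
    - {"translation": [0,0,-0.002],"rotation": [0,0,0]}
    - {"translation": [0,0,-0.003],"rotation": [0,0,0]}
    - {"translation": [0,0,-0.003],"rotation": [0,0,0]}
    - {"translation": [0,0,-0.003],"rotation": [0,0,0]}
    - {"translation": [0,0,-0.003],"rotation": [0,0,0]}
    - {"translation": [0,0,-0.003],"rotation": [0,0,0]}
    - {"translation": [0,0,-0.003],"rotation": [0,0,0]}
    - {"translation": [0,0,-0.003],"rotation": [0,0,0]}

```text
t: 29.72
eef_pos: [0.4817, 0.0008, 0.0086]
ee_rot: [3.142, -0.0, -0.629]
force: [0.1, 0.1, -2.6]
width: 0.0579
gripper_force: 25.0
```

Emit:
apply_moves:
  steps:
    - {"translation": [0,0,-0.001],"rotation": [0,0,0]}
    - {"translation": [0,0,-0.002],"rotation": [0,0,0]}
    - {"translation": [0,0,-0.003],"rotation": [0,0,0]}
    - {"translation": [0,0,-0.004],"rotation": [0,0,0]}
    - {"translation": [0,0,-0.004],"rotation": [0,0,0]}
    - {"translation": [0,0,-0.004],"rotation": [0,0,0]}
    - {"translation": [0,0,-0.004],"rotation": [0,0,0]}
    - {"translation": [0,0,-0.004],"rotation": [0,0,0]}
    - {"translation": [0,0,-0.004],"rotation": [0,0,0]}
    - {"translation": [0,0,-0.004],"rotation": [0,0,0]}

```text
t: 30.55
eef_pos: [0.4817, 0.0008, 0.0082]
ee_rot: [-3.141, -0.0, -0.629]
force: [-3.1, 1.5, 7.8]
width: 0.0579
gripper_force: 25.0
```

Emit:
apply_moves:
  steps:
    - {"translation": [0,0,0],"rotation": [0,0,0]}
    - {"translation": [0,0,0],"rotation": [0,0,0]}
    - {"translation": [0,0,0],"rotation": [0,0,0]}
    - {"translation": [0,0,0],"rotation": [0,0,0]}
    - {"translation": [0,0,0],"rotation": [0,0,0]}
    - {"translation": [0,0,0],"rotation": [0,0,0]}
    - {"translation": [0,0,0],"rotation": [0,0,0]}
    - {"translation": [0,0,0],"rotation": [0,0,0]}
    - {"translation": [0,0,0],"rotation": [0,0,0]}
    - {"translation": [0,0,0],"rotation": [0,0,0]}
  jaw: -1

```text
t: 31.38
eef_pos: [0.4817, 0.0008, 0.0075]
ee_rot: [3.142, 0.0, -0.629]
force: [0.3, -0.8, -0.1]
width: 0.0872
gripper_force: 0.0
```

Emit:
apply_moves:
  steps:
    - {"translation": [0,0,0.04],"rotation": [0,0,0]}
    - {"translation": [0,0,0.1],"rotation": [0,0,0]}
    - {"translation": [0,0,0.17],"rotation": [0,0,0]}
    - {"translation": [0,0,0.24],"rotation": [0,0,0]}
    - {"translation": [0,0,0.31],"rotation": [0,0,0]}
    - {"translation": [0,0,0.38],"rotation": [0,0,0]}
    - {"translation": [0,0,0.45],"rotation": [0,0,0]}
    - {"translation": [0,0,0.51],"rotation": [0,0,0]}
    - {"translation": [0,0,0.55],"rotation": [0,0,0]}
    - {"translation": [0,0,0.56],"rotation": [0,0,0]}

```text
t: 32.22
eef_pos: [0.4825, 0.0011, 0.1492]
ee_rot: [-3.139, -0.002, -0.628]
force: [0.5, -0.0, 0.4]
width: 0.0876
gripper_force: 0.0
```

Emit:
apply_moves:
  steps:
    - {"translation": [0.03,0.04,0],"rotation": [0,0,0.05]}
    - {"translation": [0.1,0.12,0],"rotation": [0,0,0.12]}
    - {"translation": [0.18,0.22,0],"rotation": [0,0,0.2]}
    - {"translation": [0.26,0.32,0],"rotation": [0,0,0.28]}
    - {"translation": [0.34,0.43,0],"rotation": [0,0,0.36]}
    - {"translation": [0.43,0.54,0],"rotation": [0,0,0.44]}
    - {"translation": [0.52,0.64,0],"rotation": [0,0,0.52]}
    - {"translation": [0.6,0.73,0],"rotation": [0,0,0.6]}
    - {"translation": [0.65,0.79,0],"rotation": [0,0,0.65]}
    - {"translation": [0.665,0.81,0],"rotation": [0,0,0.667]}

```text
t: 33.05
eef_pos: [0.6492, 0.2059, 0.1448]
ee_rot: [3.14, 0.001, -0.276]
force: [1.0, 0.5, -1.3]
width: 0.0878
gripper_force: 0.0
```

```bash
python3 -c "
from h import *
s=get_state();c=cam('wrist');im=grab_frame('wrist');crop(im,190,90,266,200,3,'pics/w8.png')
print(s['t'],s['eef_pos'],s['ee_rot'],s['force'])
def rect(x,y,l,w,th,z):
    a=np.radians(th);P=np.array([(l,w),(l,-w),(-l,-w),(-l,w)])/2@np.array([[np.cos(a),np.sin(a)],[-np.sin(a),np.cos(a)]])
    return np.c_[P+[x,y],np.full(4,z)]
print('blk',((w2p('wrist',rect(.648,.2035,.124,.066,-16,.032),c)-[190,90])*3).round().tolist())
# open finger backs and neighbour t2 footprint
print(rect(.648,.2035,.024,.130,-16,0)[:,:2].round(3).tolist(), rect(.650,.347,.092,.058,97.2,0)[:,:2].round(3).tolist())"
```

```text
33.05 [0.6492378  0.20589274 0.1447658 ] [ 3.13981359e+00  1.40133865e-03 -2.75831342e-01] [ 0.97650891  0.53610664 -1.28021041]
blk [[276.0, 108.0], [497.0, 108.0], [481.0, 483.0], [287.0, 483.0]]
[[0.677, 0.263], [0.642, 0.138], [0.619, 0.144], [0.654, 0.269]] [[0.615, 0.389], [0.673, 0.396], [0.685, 0.305], [0.627, 0.298]]
```

View pics/w8.png

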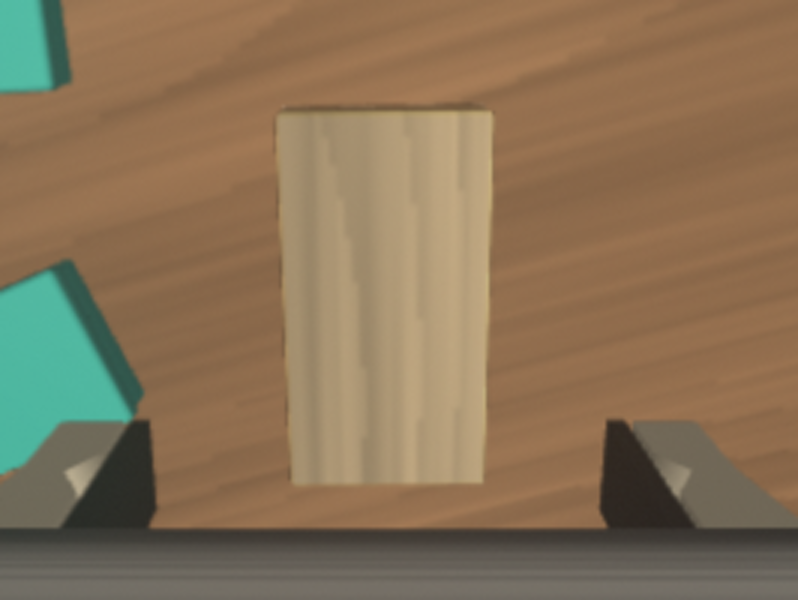

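The block's corners (277,110), (492,110), (484,483) and (290,484) match prediction. Descending to grip it.

Emit:
apply_moves:
  steps:
    - {"translation": [0,0,-0.04],"rotation": [0,0,0]}
    - {"translation": [0,0,-0.1],"rotation": [0,0,0]}
    - {"translation": [0,0,-0.17],"rotation": [0,0,0]}
    - {"translation": [0,0,-0.25],"rotation": [0,0,0]}
    - {"translation": [0,0,-0.33],"rotation": [0,0,0]}
    - {"translation": [0,0,-0.41],"rotation": [0,0,0]}
    - {"translation": [0,0,-0.47],"rotation": [0,0,0]}
    - {"translation": [0,0,-0.52],"rotation": [0,0,0]}
    - {"translation": [0,0,-0.545],"rotation": [0,0,0]}
    - {"translation": [0,0,-0.55],"rotation": [0,0,0]}

```text
t: 33.93
eef_pos: [0.6468, 0.2023, 0.0085]
ee_rot: [3.14, 0.002, -0.28]
force: [0.3, 0.5, 0.2]
width: 0.0879
gripper_force: 0.0
```

Emit:
apply_moves:
  steps:
    - {"translation": [0,0,0],"rotation": [0,0,0]}
    - {"translation": [0,0,0],"rotation": [0,0,0]}
    - {"translation": [0,0,0],"rotation": [0,0,0]}
    - {"translation": [0,0,0],"rotation": [0,0,0]}
    - {"translation": [0,0,0],"rotation": [0,0,0]}
    - {"translation": [0,0,0],"rotation": [0,0,0]}
    - {"translation": [0,0,0],"rotation": [0,0,0]}
    - {"translation": [0,0,0],"rotation": [0,0,0]}
    - {"translation": [0,0,0],"rotation": [0,0,0]}
    - {"translation": [0,0,0],"rotation": [0,0,0]}
  jaw: 1
  newtons: 25

```text
t: 34.77
eef_pos: [0.6484, 0.2036, 0.0111]
ee_rot: [-3.141, -0.001, -0.279]
force: [-1.8, -0.7, 6.3]
width: 0.0658
gripper_force: 24.9
```

Emit:
apply_moves:
  steps:
    - {"translation": [0,0,0.01],"rotation": [0,0,0]}
    - {"translation": [0,0,0.05],"rotation": [0,0,0]}
    - {"translation": [0,0,0.11],"rotation": [0,0,0]}
    - {"translation": [0,0,0.18],"rotation": [0,0,0]}
    - {"translation": [0,0,0.25],"rotation": [0,0,0]}
    - {"translation": [0,0,0.32],"rotation": [0,0,0]}
    - {"translation": [0,0,0.39],"rotation": [0,0,0]}
    - {"translation": [0,0,0.45],"rotation": [0,0,0]}
    - {"translation": [0,0,0.49],"rotation": [0,0,0]}
    - {"translation": [0,0,0.5],"rotation": [0,0,0]}

```text
t: 35.6
eef_pos: [0.6487, 0.2037, 0.1375]
ee_rot: [-3.139, -0.002, -0.279]
force: [-0.1, 0.0, -2.0]
width: 0.0656
gripper_force: 24.9
```

Emit:
apply_moves:
  steps:
    - {"translation": [-0.01,-0.03,0],"rotation": [0,0,0.01]}
    - {"translation": [-0.03,-0.1,0],"rotation": [0,0,0.02]}
    - {"translation": [-0.05,-0.17,0],"rotation": [0,0,0.03]}
    - {"translation": [-0.07,-0.25,0],"rotation": [0,0,0.04]}
    - {"translation": [-0.1,-0.34,0],"rotation": [0,0,0.05]}
    - {"translation": [-0.12,-0.43,0],"rotation": [0,0,0.06]}
    - {"translation": [-0.15,-0.52,0],"rotation": [0,0,0.07]}
    - {"translation": [-0.18,-0.61,0],"rotation": [0,0,0.08]}
    - {"translation": [-0.2,-0.69,0],"rotation": [0,0,0.08]}
    - {"translation": [-0.23,-0.77,0],"rotation": [0,0,0.08]}

```text
t: 36.43
eef_pos: [0.5887, 0.0081, 0.1342]
ee_rot: [3.141, 0.001, -0.238]
force: [0.1, 0.4, -2.6]
width: 0.066
gripper_force: 24.9
```

Emit:
apply_moves:
  steps:
    - {"translation": [-0.02,-0.08,0],"rotation": [0,0,0]}
    - {"translation": [-0.04,-0.16,0],"rotation": [0,0,0]}
    - {"translation": [-0.06,-0.24,0],"rotation": [0,0,0]}
    - {"translation": [-0.09,-0.32,0],"rotation": [0,0,0]}
    - {"translation": [-0.12,-0.4,0],"rotation": [0,0,0]}
    - {"translation": [-0.14,-0.48,0],"rotation": [0,0,0]}
    - {"translation": [-0.16,-0.56,0],"rotation": [0,0,0]}
    - {"translation": [-0.18,-0.64,0],"rotation": [0,0,0]}
    - {"translation": [-0.2,-0.72,0],"rotation": [0,0,0]}
    - {"translation": [-0.23,-0.8,0],"rotation": [0,0,0]}

```text
t: 37.27
eef_pos: [0.5309, -0.1911, 0.1342]
ee_rot: [3.141, 0.002, -0.238]
force: [0.1, -0.5, -1.5]
width: 0.0656
gripper_force: 24.9
```

Emit:
apply_moves:
  steps:
    - {"translation": [-0.02,-0.08,0],"rotation": [0,0,0]}
    - {"translation": [-0.04,-0.16,0],"rotation": [0,0,0]}
    - {"translation": [-0.06,-0.24,0],"rotation": [0,0,0]}
    - {"translation": [-0.09,-0.32,0],"rotation": [0,0,0]}
    - {"translation": [-0.12,-0.4,0],"rotation": [0,0,0]}
    - {"translation": [-0.15,-0.49,0],"rotation": [0,0,0]}
    - {"translation": [-0.18,-0.58,0],"rotation": [0,0,0]}
    - {"translation": [-0.2,-0.66,0],"rotation": [0,0,0]}
    - {"translation": [-0.22,-0.72,0],"rotation": [0,0,0]}
    - {"translation": [-0.226,-0.756,0],"rotation": [0,0,0]}

```text
t: 38.1
eef_pos: [0.4735, -0.38, 0.1341]
ee_rot: [-3.141, 0.002, -0.24]
force: [0.0, -0.0, -1.9]
width: 0.0658
gripper_force: 24.9
```

Emit:
apply_moves:
  steps:
    - {"translation": [0,0,-0.02],"rotation": [0,0,0]}
    - {"translation": [0,0,-0.06],"rotation": [0,0,0]}
    - {"translation": [0,0,-0.1],"rotation": [0,0,0]}
    - {"translation": [0,0,-0.14],"rotation": [0,0,0]}
    - {"translation": [0,0,-0.18],"rotation": [0,0,0]}
    - {"translation": [0,0,-0.21],"rotation": [0,0,0]}
    - {"translation": [0,0,-0.23],"rotation": [0,0,0]}
    - {"translation": [0,0,-0.24],"rotation": [0,0,0]}
    - {"translation": [0,0,-0.24],"rotation": [0,0,0]}
    - {"translation": [0,0,-0.24],"rotation": [0,0,0]}

```text
t: 38.93
eef_pos: [0.4767, -0.3782, 0.0752]
ee_rot: [3.141, -0.0, -0.237]
force: [-0.7, 0.1, -1.9]
width: 0.0657
gripper_force: 24.9
```

```bash
python3 -c "
from h import *
s=get_state();c=cam('wrist');im=grab_frame('wrist');crop(im,170,40,300,225,2.6,'pics/w9.png')
print(s['t'],s['eef_pos'],s['ee_rot'],s['force'])
def rect(x,y,l,w,th,z):
    a=np.radians(th);P=np.array([(l,w),(l,-w),(-l,-w),(-l,w)])/2@np.array([[np.cos(a),np.sin(a)],[-np.sin(a),np.cos(a)]])
    return np.c_[P+[x,y],np.full(4,z)]
print('caddy out',((w2p('wrist',rect(.4765,-.378,.18,.14,-13.6,.038),c)-[170,40])*2.6).round().tolist())
print('caddy inner floor',((w2p('wrist',rect(.4765,-.378,.172,.132,-13.6,.004),c)-[170,40])*2.6).round().tolist())"
```

```text
38.9333 [ 0.47665738 -0.37821936  0.0752001 ] [ 3.14142093e+00 -1.77856581e-04 -2.37303145e-01] [-0.65318568  0.05227057 -1.85637593]
caddy out [[87.0, 126.0], [669.0, 125.0], [606.0, 745.0], [151.0, 745.0]]
caddy inner floor [[146.0, 147.0], [611.0, 147.0], [568.0, 666.0], [189.0, 666.0]]
```

View pics/w9.png

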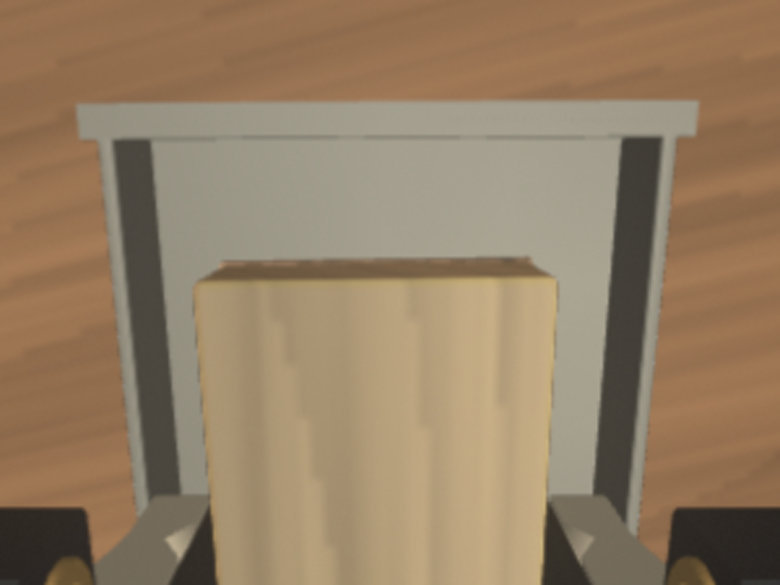

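The caddy floor spans x 152–622 at y 137, about 3 mm from prediction, and the block is square to it. I'll correct by that much and lower.

Emit:
apply_moves:
  steps:
    - {"translation": [0.004,-0.008,0],"rotation": [0,0,0]}
    - {"translation": [0.008,-0.016,-0.01],"rotation": [0,0,0]}
    - {"translation": [0.008,-0.016,-0.04],"rotation": [0,0,0]}
    - {"translation": [0.008,-0.016,-0.08],"rotation": [0,0,0]}
    - {"translation": [0.008,-0.016,-0.12],"rotation": [0,0,0]}
    - {"translation": [0.008,-0.016,-0.16],"rotation": [0,0,0]}
    - {"translation": [0.008,-0.016,-0.19],"rotation": [0,0,0]}
    - {"translation": [0.008,-0.016,-0.21],"rotation": [0,0,0]}
    - {"translation": [0.008,-0.016,-0.22],"rotation": [0,0,0]}
    - {"translation": [0.008,-0.016,-0.22],"rotation": [0,0,0]}

```text
t: 39.82
eef_pos: [0.4781, -0.382, 0.0192]
ee_rot: [-3.141, 0.001, -0.238]
force: [0.4, 0.3, -1.6]
width: 0.0657
gripper_force: 24.9
```

Emit:
apply_moves:
  steps:
    - {"translation": [0,0,-0.003],"rotation": [0,0,0]}
    - {"translation": [0,0,-0.006],"rotation": [0,0,0]}
    - {"translation": [0,0,-0.009],"rotation": [0,0,0]}
    - {"translation": [0,0,-0.012],"rotation": [0,0,0]}
    - {"translation": [0,0,-0.015],"rotation": [0,0,0]}
    - {"translation": [0,0,-0.018],"rotation": [0,0,0]}
    - {"translation": [0,0,-0.02],"rotation": [0,0,0]}
    - {"translation": [0,0,-0.02],"rotation": [0,0,0]}
    - {"translation": [0,0,-0.02],"rotation": [0,0,0]}
    - {"translation": [0,0,-0.02],"rotation": [0,0,0]}

```text
t: 40.65
eef_pos: [0.4784, -0.3822, 0.0151]
ee_rot: [3.142, -0.0, -0.238]
force: [0.8, 0.4, -0.9]
width: 0.0661
gripper_force: 24.9
```

Emit:
apply_moves:
  steps:
    - {"translation": [0,0,-0.001],"rotation": [0,0,0]}
    - {"translation": [0,0,-0.002],"rotation": [0,0,0]}
    - {"translation": [0,0,-0.003],"rotation": [0,0,0]}
    - {"translation": [0,0,-0.003],"rotation": [0,0,0]}
    - {"translation": [0,0,-0.003],"rotation": [0,0,0]}
    - {"translation": [0,0,-0.003],"rotation": [0,0,0]}
    - {"translation": [0,0,-0.003],"rotation": [0,0,0]}
    - {"translation": [0,0,-0.003],"rotation": [0,0,0]}
    - {"translation": [0,0,-0.003],"rotation": [0,0,0]}
    - {"translation": [0,0,-0.003],"rotation": [0,0,0]}

```text
t: 41.48
eef_pos: [0.4784, -0.3822, 0.015]
ee_rot: [3.141, -0.0, -0.237]
force: [-2.4, 2.2, 5.8]
width: 0.0661
gripper_force: 24.9
```

Contact made; opening only partly, to stay clear of the walls, then rising.

Emit:
apply_moves:
  steps:
    - {"translation": [0,0,0],"rotation": [0,0,0]}
    - {"translation": [0,0,0],"rotation": [0,0,0]}
    - {"translation": [0,0,0],"rotation": [0,0,0]}
    - {"translation": [0,0,0],"rotation": [0,0,0]}
    - {"translation": [0,0,0],"rotation": [0,0,0]}
    - {"translation": [0,0,0],"rotation": [0,0,0]}
    - {"translation": [0,0,0],"rotation": [0,0,0]}
    - {"translation": [0,0,0],"rotation": [0,0,0]}
    - {"translation": [0,0,0],"rotation": [0,0,0]}
    - {"translation": [0,0,0],"rotation": [0,0,0]}
  jaw: -0.68

```text
t: 42.32
eef_pos: [0.4784, -0.3822, 0.0143]
ee_rot: [-3.142, -0.0, -0.238]
force: [-1.4, -0.2, 0.0]
width: 0.0738
gripper_force: 0.0
```

Emit:
apply_moves:
  steps:
    - {"translation": [0,0,0.03],"rotation": [0,0,0]}
    - {"translation": [0,0,0.08],"rotation": [0,0,0]}
    - {"translation": [0,0,0.15],"rotation": [0,0,0]}
    - {"translation": [0,0,0.23],"rotation": [0,0,0]}
    - {"translation": [0,0,0.32],"rotation": [0,0,0]}
    - {"translation": [0,0,0.42],"rotation": [0,0,0]}
    - {"translation": [0,0,0.52],"rotation": [0,0,0]}
    - {"translation": [0,0,0.61],"rotation": [0,0,0]}
    - {"translation": [0,0,0.67],"rotation": [0,0,0]}
    - {"translation": [0,0,0.7],"rotation": [0,0,0]}

```text
t: 43.15
eef_pos: [0.4793, -0.3827, 0.1927]
ee_rot: [3.141, -0.004, -0.237]
force: [-0.1, 0.3, 0.0]
width: 0.0736
gripper_force: 0.0
```

Emit:
apply_moves:
  steps:
    - {"translation": [0,-0.05,0],"rotation": [0,0,0]}
    - {"translation": [-0.02,-0.12,0],"rotation": [0,0,0]}
    - {"translation": [-0.06,-0.2,0],"rotation": [0,0,0]}
    - {"translation": [-0.12,-0.28,0],"rotation": [0,0,0]}
    - {"translation": [-0.2,-0.38,0],"rotation": [0,0,0]}
    - {"translation": [-0.28,-0.48,0],"rotation": [0,0,0]}
    - {"translation": [-0.36,-0.58,0],"rotation": [0,0,0]}
    - {"translation": [-0.44,-0.66,0],"rotation": [0,0,0]}
    - {"translation": [-0.48,-0.7,0],"rotation": [0,0,0]}
    - {"translation": [-0.5,-0.72,0],"rotation": [0,0,0]}

```text
t: 43.98
eef_pos: [0.3512, -0.5635, 0.1879]
ee_rot: [-3.14, 0.002, -0.24]
force: [-0.7, -0.1, 0.4]
width: 0.0736
gripper_force: 0.0
```

```bash
python3 -c "
from h import *
im=grab_frame('top');crop(im,175,120,310,200,2.5,'pics/t10.png');print(get_state()['q'].round(2),get_state()['force'])"
```

```text
[-0.72  0.37 -0.07  0.   -1.14  2.05] [ 0.39760326 -0.31807338  0.59925677]
```

View pics/t10.png

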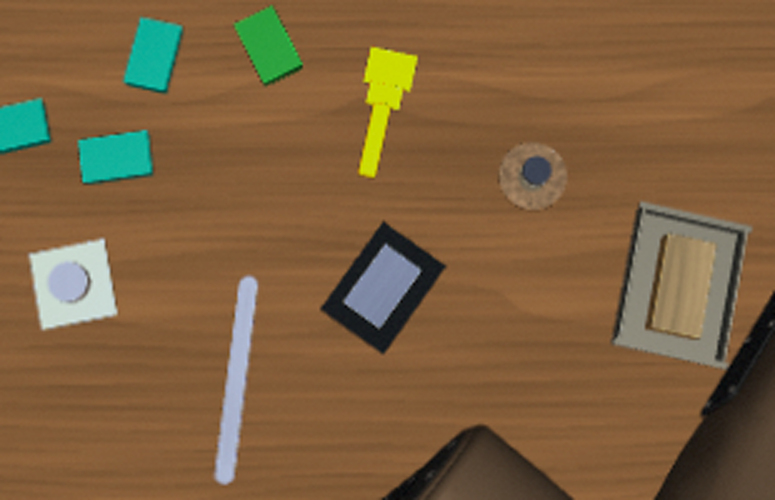

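The final view shows everything centred: round tin (68,282) on the tile, oblong tin (382,286) on the mat, jar (537,170) on the coaster, and block (683,287) in the caddy. The scraper and stirrer haven't moved.

```bash
python3 -c "
from station import *
print(job_done())"
```

```text
the job is handed in; nothing more can be done
None
```

I placed the jar, round tin, oblong tin and sanding block in that order and handed the job in after about 44 s; the last top view shows each centred in its place, with the scraper and stirrer where they were, but the hand-in returned no verdict.

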